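Pack a stone sample snugly into the spring-latched holder

TASK

Trip the hidden latch by pushing the release pin down the hole in the grey housing, so that the carriage springs out, and put the pin back in its stand. On the carriage pile up those packers which, with the stone sample flat on top of them, just fill the gap under the top plate, 60 mm in all on the deck, then push the carriage home until it latches: nothing may be forced against the plate. Leave the tape measure, brush and bottle at the back alone.

Things in the scene. Friction and masses are not known exactly. Their poses are not given: they have to be found in the camera images.
- holder: sample holder fixed on the bench: steel base plate (x -205 to +120, y +-75, 12 mm thick) with a sliding carriage, a top plate on four pillars and a grey latch housing (x +51 to +109, y +-32, 75 mm high). Origin on the bench under the middle of the top plate, where the stack stands when home; x points the way the carriage goes home (to the robot's right, within 12 degrees), z up
- top_plate: fixed steel top plate of the holder, 76 mm along the slide x 150 across x 8 thick. Origin at the centre of its underside, 84 mm above the bench, 62 mm above the carriage deck: the gap to be filled. A well packed stack is 60 mm high, sample included (2 mm running clearance); 4 mm more jams, 4 mm less is loose
- release_hole (a point): centre of the mouth of the round release hole, 14 mm wide, in the top of the latch housing, 75 mm above the bench. The hidden latch pawl lies under it, its face 28 mm above the bench; pressed straight down 6 to 8 mm with up to 5 N (hard stop at 10 mm) it lets the carriage go
- carriage (a joint): slide of the carriage in m: about 0.001 when latched home, growing as it comes out, 0.10 fully out. Unlatched, a light spring (2 to 3 N) drives it out in about a second. Push it home against the spring to the stop (-0.004, about 8 N): the latch clicks in and holds it at 0.001 to 0.002 when let go
- deck (a point): centre of the carriage's flat deck, 22 mm above the bench, moving with the carriage; axes as the holder's. The deck is 80 mm across; 5 mm high lips stand at both ends, 85 mm apart along x. The stack stands here, centred, its long sides along x
- grip (a point): top of the carriage's upright black grip, 16 mm along the slide x 14 mm across, 67 mm above the bench, free over its upper 45 mm, 80 mm on the -x side of the deck's centre, moving with the carriage; axes as the holder's. Take it from above, fingers closing across the slide (along y)
- pin_stand: wooden stand, 60 x 60 x 40 mm, fixed on the bench to the right of the holder; origin at the centre of its underside
- stand_hole (a point): centre of the mouth of the upright hole in the stand, 12 mm wide with a 2 mm chamfer, 34 mm deep, 40 mm above the bench
- release_pin: release pin standing upright in the stand: steel shank 8 mm thick and 58 mm long, then a collar 19 mm wide and 5 mm high, then a black handle 14 mm thick that reaches from 63 to 108 mm. Origin at the lower tip of the shank, z towards the handle; in the stand its tip is 6 mm above the bench and it may lean by up to 0.1 rad
- packer_8a: aluminium packer, a flat plate 70 long x 40 wide x 8 mm thick with one dark hole in its top face; lies flat on the bench; origin at the centre of its underside, x along its length, z up (long side roughly along world y). None if it is absent in this run. One of 4 or 5 packers present, left of the holder; a fixed flexible shaft, 22 mm thick, lies behind them from x = 0.545 m
- packer_8b: aluminium packer, a flat plate 70 long x 40 wide x 8 mm thick with one dark hole in its top face; lies flat on the bench; origin at the centre of its underside, x along its length, z up (long side roughly along world y). None if it is absent in this run. One of 4 or 5 packers present, left of the holder; a fixed flexible shaft, 22 mm thick, lies behind them from x = 0.545 m
- packer_12a: aluminium packer, a flat plate 62 long x 40 wide x 12 mm thick with two dark holes in its top face; lies flat on the bench; origin at the centre of its underside, x along its length, z up (long side roughly along world y). None if it is absent in this run. One of 4 or 5 packers present, left of the holder; a fixed flexible shaft, 22 mm thick, lies behind them from x = 0.545 m
- packer_12b: aluminium packer, a flat plate 62 long x 40 wide x 12 mm thick with two dark holes in its top face; lies flat on the bench; origin at the centre of its underside, x along its length, z up (long side roughly along world y). None if it is absent in this run. One of 4 or 5 packers present, left of the holder; a fixed flexible shaft, 22 mm thick, lies behind them from x = 0.545 m
- packer_20: aluminium packer, a flat plate 54 long x 40 wide x 20 mm thick with three dark holes in its top face; lies flat on the bench; origin at the centre of its underside, x along its length, z up (long side roughly along world y). None if it is absent in this run. One of 4 or 5 packers present, left of the holder; a fixed flexible shaft, 22 mm thick, lies behind them from x = 0.545 m
- sample_20: pale stone sample, a plain block 60 x 46 x 20 mm high; lies on the bench at the left; origin at the centre of its underside, x along its 60 mm length. Just one of the three samples is there in a run, the others are None
- sample_28: pale stone sample, a plain block 60 x 46 x 28 mm high; lies on the bench at the left; origin at the centre of its underside, x along its 60 mm length. Just one of the three samples is there in a run, the others are None
- sample_32: pale stone sample, a plain block 60 x 46 x 32 mm high; lies on the bench at the left; origin at the centre of its underside, x along its 60 mm length. Just one of the three samples is there in a run, the others are None
- tape_measure: bystander: tape measure, 39 x 76 x 58 mm, behind the holder
- dust_brush: bystander: wooden dust brush, 216 mm long, behind the holder
- oil_bottle: bystander: small upright oil bottle, 43 mm wide, 137 mm high, at the back

How it is judged:
On the way:
1. the latch is tripped and the carriage is fully out (value of joint carriage above 0.09 m), for 0.2 s.
At the end, for the whole second after the job is handed in: Carriage latched home (-0.0035 to 0.004 m); sample flat (0.05 rad), at rest on the deck's packers, centred within 15 mm, its underside 60 mm less its height above the deck (within 1.8 mm); pin upright (0.2 rad) in its stand, tip within 6 mm of the hole's axis, under 12 mm above the bench (value of joint carriage between -0.0035 and 0.004 m and z of sample_20 in the frame of deck between 0.0382 and 0.0418 m and x of sample_20 in the frame of deck between -0.015 and 0.015 m and y of sample_20 in the frame of deck between -0.015 and 0.015 m and angle between each of sample_20, sample_28, sample_32's own z axis and vertical below 0.05 rad and linear speed of each of sample_20, sample_28, sample_32 below 0.02 m/s and z of sample_28 in the frame of deck between 0.0302 and 0.0338 m and x of sample_28 in the frame of deck between -0.015 and 0.015 m and y of sample_28 in the frame of deck between -0.015 and 0.015 m and z of sample_32 in the frame of deck between 0.0262 and 0.0298 m and x of sample_32 in the frame of deck between -0.015 and 0.015 m and y of sample_32 in the frame of deck between -0.015 and 0.015 m and horizontal distance between release_pin and stand_hole below 0.006 m and z of release_pin in the frame of pin_stand below 0.012 m and angle between release_pin's own z axis and vertical below 0.2 rad); the robot touches nothing.
It fails at once if a sample or packer is forced against the top plate (over 12 N) (contact force between top_plate and packer_8a above 12 N or contact force between top_plate and packer_8b above 12 N or contact force between top_plate and packer_12a above 12 N or contact force between top_plate and packer_12b above 12 N or contact force between top_plate and packer_20 above 12 N or contact force between top_plate and sample_20 above 12 N or contact force between top_plate and sample_28 above 12 N or contact force between top_plate and sample_32 above 12 N).
It fails at once if a bystander (tape measure, dust brush, oil bottle) is shifted by more than 4 cm (distance of any of tape_measure, dust_brush, oil_bottle from where it was at the start of the episode above 0.04 m).
Of packer_8a, packer_8b, packer_12a, packer_12b, packer_20 only 4 to 5 are there at a start; the rules pass over those that are not, and their reading is None.
Of sample_20, sample_28, sample_32 only 1 to 1 are there at a start; the rules pass over those that are not, and their reading is None.
At some moment in a run one of sample_20, sample_28, sample_32 may be knocked a few centimetres aside while the robot is not near it.
It also fails if it takes over 210 s, if anything falls off the work surface, if the arm or the gripper's body presses on something with over 40 N, if the wrist force passes 120 N, or if a joint passes its speed limit or range.

ROBOT

A 7-joint arm with a two-finger parallel gripper is mounted at the origin on a cart in front of the work surface, level with it; the furniture and walls round the work are solid. World frame = base frame: x ahead of the robot, y to its left, z up, the work surface at z = 0. Lengths are in m, angles in rad, forces in N, time in s.
With the tool pointing down it reaches from about 0.425 to 0.825 m from the base axis. Payload 3.6 kg.
Tool frame: the origin (TCP) lies between the finger pads; the fingertips stand 17 mm ahead of it and the grasp point (between the pads) lies 2 mm behind it; z points along the fingers, y is the line along which they close (so a half turn about z gives the same grasp; the last joint's range is limited). The gripper opens to 93 mm and grips with 3 to 60 N. Pads are 15 mm wide; open, the fingers measure 128 mm over their backs; the gripper's body (75 mm by 188 mm) begins 65 mm behind the grasp point.
Start: joints at [1.2, 0.615, -0.013, 1.423, 0.008, 1.103, -0.04], TCP at [0.219, -0.612, 0.236] pointing down, gripper open.
Joint ranges: [-3.12, 3.12], [-0.3, 2.06], [-1.34, 1.32], [0.26, 2.42], [-1.36, 4.5], [0.01, 1.98], [-2.84, 2.84]. Speed limits (rad/s): [2.79, 2.79, 3.14, 3.14, 3.14, 3.14, 3.14].

INTERFACE

Orientations are given as a rotation vector (axis times angle).
In Python, from cell import * gives the robot as it stands.
- The arm moves only by the tool drive_tool, never from a script. Its argument "increments" is a list of rows, each a list of 2 entries, a list of its own where there are three numbers: the shift along the tool's x, y, z normalised to -1 to 1, where 1 is 0.6 m, then the turn about the tool's z normalised to -1 to 1, where 1 is 0.5 rad. In form: [[[tx, ty, tz], spin], ...]. A call has 1 to 5 rows; each row is the pose to reach, as a shift and turn from the pose commanded when the call began, along the tool's axes at that moment; what a row does not reach only later rows make up. A row lasts 1/8 s, in which the tool goes at most 62.5 mm and 10.7 degrees, less where a joint would pass 70% of its speed; a pose out of reach is approached as far as the arm can. A call with a number of a shift or a turn outside -1 to 1 is refused whole. A call with a gripper value outside its range is refused whole. "gripper" is the closure, from -1 (fully open) to 1 (shut), set as the call begins (left out, the last holds). The fingers move at their own pace and stop on an object; "newtons" is the grip in N (left out, the last holds). Time passes only in rows, so rows that repeat a pose let the fingers close. It gives the time, the measured TCP pose, the force, the opening and the grip force at its end, in the units of the state.
- get_obs(): the state, without advancing time (a new reading comes with each control period).
- grab_frame(name): name is "scene" or "top"; returns a dict with "pixels" (400x640x3 uint8, red, green, blue), "range_z" (400x640 float32, m along the optical axis (not along the pixel's ray), 0 where there is no reading), "intrinsics" (3x3 intrinsics, pixels), "extrinsics" (4x4, takes a point from camera to world coordinates). Camera axes: x right, y down, z forward; pixel columns grow to the right and rows downward; lengths in m; the calibration is good to about 2 mm. A picture is of the moment at which its call begins.
- hand_in(): hands the job in; it is judged then, once.
The state is a dict: "t": time; "q": joint angles; "qd": joint speeds; "effort": joint torques, N m; "ee_pos": TCP position; "ee_rot": TCP orientation; "force": force on the tool from outside, world axes, zero at the start; "moment": the same for the moment, N m; "finger_gap": finger opening in m; "grasp_force": force on a finger pad.
Only numpy, scipy, OpenCV 4.12 (cv2) and the standard library are available. Lean on these libraries where they do the work, as an engineer would, in place of code of your own. Each camera call takes 0.05 s, during which the arm holds its last target. There are 200 camera calls.

## Working session

There is one attempt and no reset: what is moved stays moved. The work goes in short steps, Python scripts to look and compute and a tool call to move; the robot and the scene stay as the last step left them, time stands still between calls to the robot, and variables do not carry over. Pictures are saved under pics/ and viewed, at most 14 in all, crops included, and the job is handed in when it is done.

Besides the shell and the picture viewer there is one more tool, called after "Call:" as name(argument=value, ...), one argument or row to a line, values as JSON. drive_tool: Moves the arm, as the interface text tells. Its arguments: {"type":"object","properties":{"increments":{"type":"array"},"gripper":{"type":"number"},"newtons":{"type":"number"}},"required":["increments"]}

```bash
mkdir -p pics; ls; cat > h.py <<'E'
from cell import *
import numpy as np, cv2
from scipy.spatial.transform import Rotation as R
def snap(n):
    f=grab_frame(n); K,T=f["intrinsics"],f["extrinsics"]; z=f["range_z"]
    v,u=np.mgrid[:400,:640]
    P=np.stack([(u-K[0,2])/K[0,0]*z,(v-K[1,2])/K[1,1]*z,z],-1)@T[:3,:3].T+T[:3,3]
    P[z==0]=np.nan
    return f["pixels"],P,f
def save(im,p): cv2.imwrite(p,im[...,::-1])
E
python3 - <<'E'
from h import *
o=get_obs(); print(o)
for n in("top","scene"):
    im,P,f=snap(n); save(im,f"pics/{n}0.png"); np.savez(f"{n}0.npz",im=im,P=P); print(f["intrinsics"],f["extrinsics"])
E
```

```text
pics
{'t': 0.0, 'q': array([ 1.20052187,  0.61591591, -0.01260379,  1.42489107,  0.00810555,
        1.10338827, -0.04037563]), 'qd': array([-0.00051539, -0.00172569, -0.00075061, -0.00034718, -0.00046309,
       -0.00020455, -0.00148996]), 'effort': array([-3.33483240e-04, -4.58937013e+01,  2.08491976e-01, -1.65745121e+01,
       -6.13218709e-02,  2.05379486e-02,  2.26392476e-04]), 'ee_pos': array([ 0.21882791, -0.61126546,  0.2344859 ]), 'ee_rot': array([-3.09280597e+00, -5.37044334e-01,  7.60475788e-04]), 'force': array([-0.76711637,  0.22887942,  0.26994814]), 'moment': array([-0.03323244,  0.01311136,  0.03212764]), 'grasp_force': 0.0, 'finger_gap': 0.09276780814182498}
[[462.83585503   0.         318.49827575]
 [  0.         462.83585503 200.41291659]
 [  0.           0.           1.        ]] [[-2.31091030e-02 -9.77722569e-01  2.08625377e-01  2.58390505e-01]
 [-9.99719715e-01  2.36737613e-02  2.09681596e-04  6.40112352e-03]
 [-5.14395781e-03 -2.08562057e-01 -9.77995607e-01  1.52248195e+00]
 [ 0.00000000e+00  0.00000000e+00  0.00000000e+00  1.00000000e+00]]
[[503.60104874   0.         320.47004392]
 [  0.         503.60104874 199.23910983]
 [  0.           0.           1.        ]] [[-0.41761747 -0.36906689  0.83029229 -0.55013812]
 [-0.90847986  0.15338621 -0.38876345  0.55987137]
 [ 0.01612433 -0.91665823 -0.3993466   0.61711287]
 [ 0.          0.          0.          1.        ]]
```

View pics/top0.png

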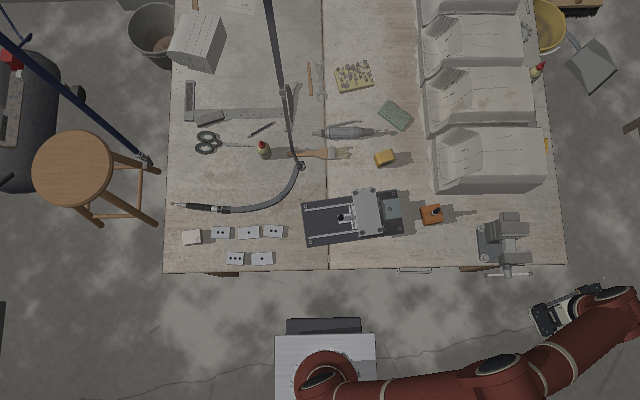

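View pics/scene0.png

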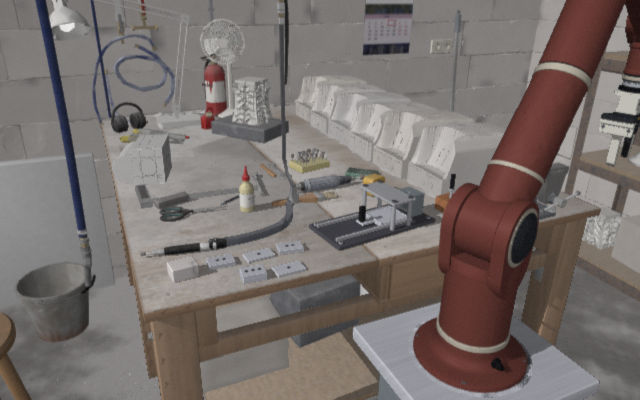

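The top view shows five packers at about (220–272, 232) and (235–262, 258), the sample at (192,237), the holder at (352,217) and the pin stand at (431,214). The scene view confirms this layout. I'll zoom in and measure next.

```bash
python3 - <<'E'
from h import *
d=np.load("top0.npz"); im,P=d["im"],d["P"]
c=im[170:280,170:460]; save(cv2.resize(c,(800,303),interpolation=cv2.INTER_CUBIC),"pics/c1.png")
# blobs
for name,(u0,u1,v0,v1) in dict(packs=(178,290,220,270),holder=(298,410,180,250),stand=(412,450,195,235)).items():
    Q=P[v0:v1,u0:u1]; z=Q[...,2]
    print(name,np.nanmin(z),np.nanmax(z))
    m=(z>(0.004)).astype(np.uint8)
    n,l,s,ce=cv2.connectedComponentsWithStats(m)
    for i in range(1,n):
        if s[i,4]<40: continue
        k=l==i; r=cv2.minAreaRect(Q[k][:,:2].astype(np.float32))
        print(s[i,:5]+[u0,v0,0,0,0],"zmed %.4f"%np.median(z[k]),np.round(np.percentile(z[k],[10,90]),4),"rect",np.round(r[0],4),np.round(r[1],4),round(r[2],1))
E
```

```text
packs -0.011015915447405655 0.04045399643147918
[262 220  23  19 252] zmed 0.0121 [0.0063 0.0164] rect [0.4888 0.1601] [0.0713 0.0553] 84.1
[181 225  24  23 327] zmed 0.0312 [0.0111 0.0359] rect [0.4659 0.4254] [0.0697 0.0778] 35.5
[209 224  24  16 248] zmed 0.0119 [0.0066 0.0172] rect [0.4847 0.3333] [0.0759 0.0501] 88.5
[236 225  25  15 254] zmed 0.0085 [0.0052 0.0128] rect [0.481  0.2415] [0.0795 0.047 ] 89.1
[224 251  23  19 236] zmed 0.0199 [0.0118 0.0249] rect [0.3951 0.2807] [0.0778 0.0515] 72.7
[249 251  25  17 268] zmed 0.0082 [0.0049 0.0126] rect [0.391  0.1993] [0.0486 0.0772] 5.3
holder -0.563506383878241 0.10407551973311047
[ 298  186  112   64 4596] zmed 0.0172 [0.0092 0.0937] rect [ 0.5308 -0.1074] [0.1777 0.3563] 7.4
stand -0.009801490034085703 0.12116223256091185
[418 203  27  27 436] zmed 0.0397 [0.01   0.0494] rect [ 0.5208 -0.3655] [0.084  0.0782] 9.8
```

View pics/c1.png

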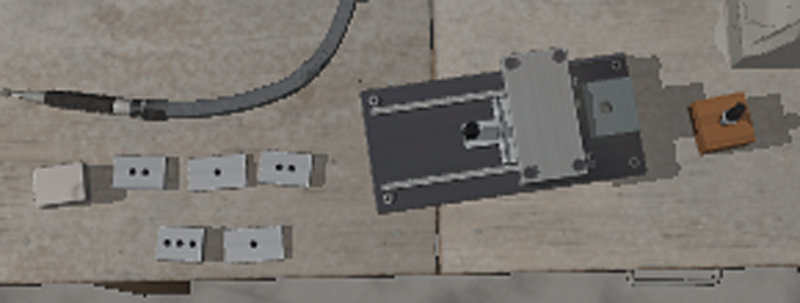

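Packer types by hole count: 12 mm at left-back and right-back, 8 mm in the back middle, 20 mm at front-left and 8 mm at front-right. Housing hole is at crop (605,107) and the pin at crop (733,113). Next come precise measurements.

```bash
cat >> h.py <<'E'
def toplane(f,uv,h):
    K,T=f["intrinsics"],f["extrinsics"]; uv=np.atleast_2d(uv).astype(float)
    d=np.c_[(uv[:,0]-K[0,2])/K[0,0],(uv[:,1]-K[1,2])/K[1,1],np.ones(len(uv))]@T[:3,:3].T
    s=(h-T[2,3])/d[:,2]; return (T[:3,3]+d*s[:,None])[:,:2]
def box(P,x0,x1,y0,y1): return (P[...,0]>x0)&(P[...,0]<x1)&(P[...,1]>y0)&(P[...,1]<y1)
def rect(f,m,h):
    v,u=np.nonzero(m); c=toplane(f,np.c_[u.mean(),v.mean()],h)[0]
    p=toplane(f,np.c_[u,v],h); (cc,s,a)=cv2.minAreaRect(p.astype(np.float32))
    C=np.cov(p.T); w,V=np.linalg.eigh(C); ang=np.degrees(np.arctan2(V[1,1],V[0,1]))
    return np.round(c,4),np.round(cc,4),np.round(s,4),round(a,1),"pca ang %.1f"%ang,"sides",np.round(np.sqrt(12*w),4),len(u)
E
python3 - <<'E'
from h import *
for n in("top","scene"):
    fs=[snap(n) for _ in range(6)]
    im,_,f=fs[0]; P=np.nanmedian([x[1] for x in fs],0); np.savez(n+"m.npz",im=im,P=P)
    z=P[...,2]
    print(n,"bench",np.nanmedian(z[box(P,.42,.44,-.05,.15)]),"noise",np.nanstd(z[box(P,.42,.44,-.05,.15)]))
    for nm,(x,y) in dict(samp=(.466,.425),A=(.485,.333),B=(.481,.2415),C=(.489,.16),D=(.395,.281),E=(.391,.199)).items():
        b=box(P,x-.05,x+.05,y-.047,y+.047); q=b&(z>.0055); e=cv2.erode(q.astype(np.uint8),np.ones((3,3)))>0
        zz=np.nanmedian(z[e]); k=q&(abs(z-zz)<.005)
        n_,l,s,_=cv2.connectedComponentsWithStats(k.astype(np.uint8)); k=l==1+np.argmax(s[1:,4])
        print(nm,round(float(zz),4),round(float(np.percentile(z[k],60)),4),rect(f,k,zz))
    for nm,b,h in(("plate",box(P,.4,.7,-.3,.1)&(abs(z-.092)<.006),.092),("housing",box(P,.4,.7,-.3,.1)&(abs(z-.075)<.006),.075),("stand",box(P,.45,.6,-.42,-.3)&(abs(z-.04)<.006),.04),("pin",box(P,.45,.6,-.42,-.3)&(z>.065),.114),("grip",box(P,.4,.7,-.1,.1)&(abs(z-.067)<.006),.067)):
        if b.sum()>3: print(nm,np.round(np.nanmedian(z[b]),4),np.round(np.nanmax(z[b]),4),rect(f,b,h),np.round(np.nanmedian(P[b],0),4))
    print("vise",np.nanmax(z[box(P,.38,.6,-.65,-.45)]), "obst x.55-.75", [round(float(np.nanmax(z[box(P,.55,.72,y,y+.1)])),3) for y in np.arange(-.4,.4,.1)])
E
```

```text
top bench 0.0010865017466074045 noise 0.019884177690136295
samp 0.0327 0.0332 (array([0.4667, 0.4219]), array([0.4665, 0.4218]), array([0.0456, 0.0604]), 6.9, 'pca ang 95.6', 'sides', array([0.0458, 0.0607]), 262)
A 0.0127 0.0131 (array([0.4804, 0.3332]), array([0.4804, 0.3333]), array([0.0609, 0.0365]), 88.6, 'pca ang 86.9', 'sides', array([0.0397, 0.0627]), 228)
B 0.0087 0.009 (array([0.4794, 0.2404]), array([0.4794, 0.2403]), array([0.0401, 0.0701]), 4.4, 'pca ang 94.1', 'sides', array([0.0401, 0.0709]), 257)
C 0.0128 0.013 (array([0.482 , 0.1587]), array([0.4821, 0.1587]), array([0.062 , 0.0402]), 83.4, 'pca ang 82.8', 'sides', array([0.0404, 0.0622]), 230)
D 0.0205 0.0209 (array([0.3946, 0.2817]), array([0.3949, 0.2813]), array([0.0532, 0.0387]), 88.7, 'pca ang 81.4', 'sides', array([0.0405, 0.0546]), 214)
E 0.0088 0.009 (array([0.3929, 0.1964]), array([0.3926, 0.1966]), array([0.0401, 0.0698]), 2.7, 'pca ang 93.3', 'sides', array([0.0401, 0.0716]), 263)
plate 0.0929 0.098 (array([ 0.5261, -0.1411]), array([ 0.5962, -0.0852]), array([0.3491, 0.1405]), 39.4, 'pca ang -155.6', 'si
[... 2204 characters left out ...]
ray([0.1363, 0.3879]), 223) [ 0.5332 -0.2197  0.0737]
stand 0.0386 0.0456 (array([ 0.5412, -0.3555]), array([ 0.5507, -0.365 ]), array([0.0427, 0.1386]), 45.9, 'pca ang 140.8', 'sides', array([0.0358, 0.139 ]), 129) [ 0.5365 -0.3519  0.0386]
pin 0.0968 0.1717 (array([ 0.5372, -0.3671]), array([ 0.5888, -0.4027]), array([0.0303, 0.426 ]), 51.5, 'pca ang 140.4', 'sides', array([0.0234, 0.3538]), 252) [ 0.5896 -0.4047  0.0968]
grip 0.0654 0.073 (array([0.6016, 0.0144]), array([0.5948, 0.0081]), array([0.2248, 0.1023]), 55.4, 'pca ang -142.9', 'sides', array([0.0475, 0.3695]), 47) [0.6713 0.0641 0.0654]
vise 0.17654810308580282 obst x.55-.75 [0.09, 0.075, 0.095, 0.091, 0.57, 0.027, 0.025, 0.029]
```

```bash
python3 - <<'E'
from h import *
for n in("top","scene"):
    d=np.load(n+"m.npz"); im,P=d["im"],d["P"]; z=P[...,2]; f=grab_frame(n); off=.0007 if n=="top" else -.0013
    g=cv2.cvtColor(im,cv2.COLOR_RGB2GRAY).astype(float)
    def comp(b):
        _,l,s,_=cv2.connectedComponentsWithStats(b.astype(np.uint8),connectivity=4); return l==1+np.argmax(s[1:,4])
    for nm,b,h in(("base",box(P,.4,.7,-.3,.15)&(abs(z-.012-off)<.004),.012),("plate",box(P,.4,.65,-.3,.1)&(abs(z-.092-off)<.005),.092),("housing",box(P,.45,.6,-.29,-.15)&(abs(z-.075-off)<.005),.075),("stand",box(P,.45,.6,-.41,-.3)&(abs(z-.04-off)<.005),.04),("grip",box(P,.46,.56,-.1,.0)&(abs(z-.067-off)<.005),.067)):
        k=comp(b); print(n,nm,rect(f,k,h+off))
        if nm=="housing":
            print("  holes z",[ (u,v,round(float(z[v,u]),3),int(g[v,u])) for v,u in zip(*np.nonzero(box(P,.49,.57,-.27,-.17)&((z<.068+off)|(g<80))))][:25])
    b=box(P,.49,.57,-.42,-.33)&(z>.05+off)&(z<.12+off)
    b=comp(b); q=P[b]
    for lo,hi in((.05,.068),(.068,.085),(.085,.1),(.1,.113),(.113,.118)):
        s=q[(q[:,2]>lo+off)&(q[:,2]<=hi+off)]
        if len(s): print("  pin",lo,len(s),np.round(s.mean(0),4),np.round(np.ptp(s,0),4))
E
```

```text
top base (array([ 0.5035, -0.0512]), array([ 0.5198, -0.1016]), array([0.1501, 0.3238]), 7.2, 'pca ang 83.2', 'sides', array([0.1458, 0.3029]), 2173)
top plate (array([ 0.5242, -0.1438]), array([ 0.5251, -0.1435]), array([0.15  , 0.0762]), 7.3, 'pca ang -172.9', 'sides', array([0.076 , 0.1492]), 1127)
top housing (array([ 0.5351, -0.2232]), array([ 0.535 , -0.2229]), array([0.0648, 0.0586]), 6.9, 'pca ang -172.8', 'sides', array([0.0597, 0.0662]), 356)
  holes z [(np.int64(394), np.int64(198), 0.078, 75), (np.int64(387), np.int64(199), 0.076, 78), (np.int64(381), np.int64(200), 0.076, 68), (np.int64(382), np.int64(200), 0.077, 69), (np.int64(377), np.int64(201), 0.09, 69), (np.int64(380), np.int64(201), 0.067, 59), (np.int64(381), np.int64(201), 0.078, 76), (np.int64(382), np.int64(201), 0.077, 75), (np.int64(380), np.int64(202), 0.062, 55), (np.int64(381), np.int64(202), 0.075, 76), (np.int64(382), np.int64(202), 0.074, 75), (np.int64(378), np.int64(203), 0.015, 55), (np.int64(379), np.int64(203), 0.014, 58), (np.int64(380), np.int64(203), 0.059, 56), (np.int64(381), np.int64(203), 
[... 2509 characters left out ...]
.int64(421), np.int64(198), 0.062, 76), (np.int64(422), np.int64(198), 0.061, 82)]
scene stand (array([ 0.5267, -0.3435]), array([ 0.5339, -0.3464]), array([0.039 , 0.0808]), 42.0, 'pca ang 133.5', 'sides', array([0.0352, 0.0639]), 92)
scene grip (array([ 0.5055, -0.0563]), array([ 0.5043, -0.0558]), array([0.0167, 0.0192]), 67.4, 'pca ang 136.8', 'sides', array([0.0164, 0.0218]), 21)
  pin 0.05 19 [ 0.5168 -0.3579  0.0595] [0.017  0.0145 0.0164]
  pin 0.068 31 [ 0.5152 -0.3575  0.0743] [0.0138 0.0168 0.0164]
  pin 0.085 24 [ 0.5159 -0.3567  0.091 ] [0.016 0.012 0.015]
  pin 0.1 22 [ 0.5149 -0.3573  0.1053] [0.0108 0.0122 0.0119]
  pin 0.113 5 [ 0.5182 -0.359   0.1123] [0.007  0.0086 0.0012]
```

```bash
cat >> h.py <<'E'
def st():
    o=get_obs(); M=R.from_rotvec(o["ee_rot"]).as_matrix(); y=M[:,1]
    print("t %.2f"%o["t"],"p",np.round(o["ee_pos"],4),"yawY %.2f"%np.degrees(np.arctan2(y[1],y[0])),"tilt %.2f"%np.degrees(np.arccos(-M[2,2])),"F",np.round(o["force"],1),"gap %.4f"%o["finger_gap"],"gf %.1f"%o["grasp_force"]); return o,M
def go(*targets,yaw=None):
    o,M=st(); y=M[:,1]; a=np.degrees(np.arctan2(y[1],y[0]))
    for t in targets: print(" ->",t,"inc",np.round(M.T@(np.array(t)-o["ee_pos"])/.6,4))
    if yaw is not None: print(" spin",round(np.radians(-(yaw-a))/.5,3),"(1=.5rad)")
E
python3 - <<'E'
from h import *
go((.30,-.53,.30),(.52,-.361,.25),yaw=7.1)
f=grab_frame("top"); g=cv2.cvtColor(f["pixels"],cv2.COLOR_RGB2GRAY).astype(float)
s=g[202:216,382:397]; print(s.astype(int))
w=np.clip(np.median(s)-12-s[3:11,3:12],0,None); v,u=np.mgrid[205:213,385:394]
c=[(w*u).sum()/w.sum(),(w*v).sum()/w.sum()]; print(c,toplane(f,c,.0755))
E
```

```text
t 0.80 p [ 0.2191 -0.6119  0.2357] yawY -70.30 tilt 0.00 F [ 0.1 -0.2 -0.2] gap 0.0931 gf 0.0
 -> (0.3, -0.53, 0.3) inc [ 0.173  -0.0831 -0.1072]
 -> (0.52, -0.361, 0.25) inc [ 0.6131 -0.2247 -0.0239]
 spin -2.702 (1=.5rad)
[[ 75 102 102 101 100 100  99  98  99 100 101 100 100  98 100]
 [ 76  74 101 102 102 102 100  99 100  99 101 101 100  99  98]
 [ 76  75  73 103 101 100 101 101  99  99 101 100 100  99 100]
 [ 76  75  74 103 101 100 100  99 102 101 101  99  99  99 100]
 [ 76  76  73 103 101 101 100  90  97 100 101  99  99 100  99]
 [ 77  76  73 105 102  92  80  71  66  98 102 100 100 101  99]
 [ 70  75  75 105 104  89  81  80  68  65 108  99  99  99  99]
 [ 66  76  73 103 103  90  87  89  89  48 103  99  98  99 100]
 [ 65  76  72 102 100 101  76  89  88  74 103 100  99 100 100]
 [ 60  76  73 102 101 101 102  98  94 101 100 100 100  99 100]
 [ 54  78  75 101 102 100 101 101 101 101 101 101 100 100  98]
 [ 54  76  75  72 101 101 101  99  99  99 100 100 100  99  99]
 [ 53  64  75  73 102 100 100 101  99  99  99 100 100 100  99]
 [ 53  65  76  72 101 100 101 101  99  99 100  99 100 100  99]]
[np.float64(390.01863354037266), np.float64(208.26708074534162)] [[ 0.53599818 -0.22025346]]
```

Call:
drive_tool(
  increments=[
    [[0,0,-0.1],0],
    [[0.08,-0.03,-0.1],-0.25],
    [[0.16,-0.06,-0.1],-0.5],
    [[0.24,-0.09,-0.1],-0.75],
    [[0.32,-0.12,-0.1],-1],
  ],
  gripper=0.2,
)

```text
t: 1.48
ee_pos: [0.3767, -0.4783, 0.2959]
ee_rot: [2.863, 1.292, 0.0]
force: [0.7, -0.7, -0.1]
finger_gap: 0.0475
grasp_force: 0.0
```

Call:
drive_tool(
  increments=[
    [[0,0,0],-0.3],
    [[0,0,0],-0.6],
    [[0,0,0],-0.9],
    [[0,0,0],-1],
    [[0,0,0],-1],
  ],
)

```text
t: 2.1
ee_pos: [0.3754, -0.4795, 0.2957]
ee_rot: [-2.46, -1.954, -0.0]
force: [-0.3, 0.3, 0.2]
finger_gap: 0.0374
grasp_force: 0.0
```

```bash
python3 -c "
from h import *
go((.52,-.361,.25),yaw=7.1)"
```

```text
t 2.10 p [ 0.3754 -0.4795  0.2957] yawY -13.06 tilt 0.01 F [-0.3  0.3  0.2] gap 0.0374 gf 0.0
 -> (0.52, -0.361, 0.25) inc [0.2468 0.1901 0.0761]
 spin -0.704 (1=.5rad)
```

Call:
drive_tool(
  increments=[
    [[0.06,0.05,0],-0.2],
    [[0.12,0.1,0],-0.4],
    [[0.18,0.14,0.03],-0.6],
    [[0.247,0.19,0.076],-0.704],
    [[0.247,0.19,0.076],-0.704],
  ],
)

```text
t: 2.72
ee_pos: [0.5227, -0.3547, 0.2477]
ee_rot: [-2.065, -2.361, -0.006]
force: [-0.5, -0.9, 0.5]
finger_gap: 0.0371
grasp_force: 0.0
```

```bash
python3 - <<'E'
from h import *
st()
im,P,f=snap("scene"); T=f["extrinsics"]; K=f["intrinsics"]
o=get_obs(); M=R.from_rotvec(o["ee_rot"]).as_matrix()
c=np.linalg.inv(T)@np.r_[o["ee_pos"],1]; uv=K@c[:3]/c[2]; print(uv)
u,v=uv[:2].astype(int)
save(cv2.resize(im[v-100:v+120,u-110:u+110],(600,600),interpolation=cv2.INTER_CUBIC),"pics/s1.png")
# fingers in tool frame
Q=(P-o["ee_pos"])@M; b=(abs(Q[...,0])<.03)&(abs(Q[...,1])<.07)&(Q[...,2]>-.03)&(Q[...,2]<.03)
q=Q[b]; print(len(q),np.round(q.min(0),4),np.round(q.max(0),4))
for s in(-1,1):
    k=q[q[:,1]*s>0]
    if len(k): print(s,np.round(np.percentile(k,[2,50,98],axis=0),4))
E
```

```text
t 2.73 p [ 0.5227 -0.3547  0.2477] yawY 7.65 tilt 0.37 F [-0.5 -0.9  0.5] gap 0.0371 gf 0.0
[458.10905795 127.45187867   1.        ]
280 [-0.0084 -0.0377 -0.03  ] [0.0183 0.0369 0.0197]
-1 [[-0.0048 -0.0369 -0.0291]
 [ 0.0102 -0.0316 -0.0079]
 [ 0.0169 -0.0192  0.0166]]
1 [[-0.005   0.0166 -0.0292]
 [ 0.0096  0.0209 -0.0068]
 [ 0.0169  0.0342  0.0182]]
```

View pics/s1.png

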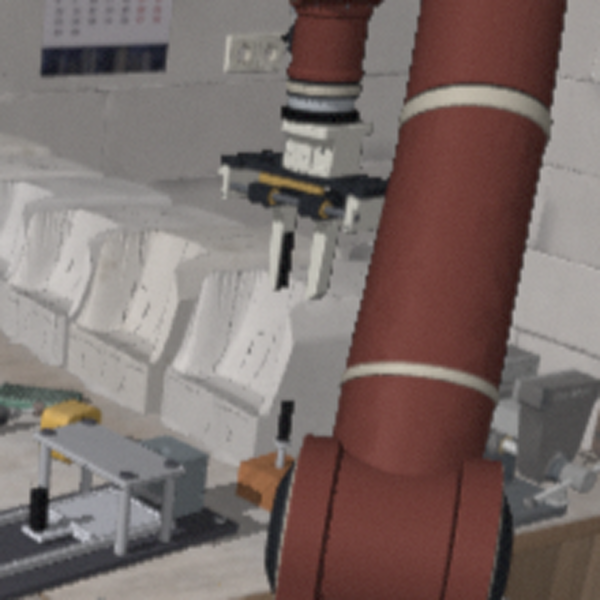

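Call:
drive_tool(
  increments=[
    [[0,0,0],0],
    [[0,0,0.07],0],
    [[0,0,0.14],0],
    [[0,0,0.19],0],
    [[0,0,0.19],0],
  ],
)

```text
t: 3.4
ee_pos: [0.5175, -0.362, 0.1345]
ee_rot: [-2.08, -2.349, 0.003]
force: [0.0, -0.3, 0.1]
finger_gap: 0.0368
grasp_force: 0.0
```

```bash
python3 - <<'E'
from h import *
go((.520,-.3615,.095),yaw=7.1)
im,P,f=snap("scene")
o=get_obs(); M=R.from_rotvec(o["ee_rot"]).as_matrix()
Q=(P-o["ee_pos"])@M; b=(abs(Q[...,0])<.035)&(abs(Q[...,1])<.07)&(Q[...,2]>-.03)&(Q[...,2]<.05)
q=Q[b]
for nm,k in (("L",q[(q[:,1]<-.012)&(q[:,2]<.012)]),("mid",q[abs(q[:,1])<.012]),("R",q[(q[:,1]>.012)&(q[:,2]<.012)])):
    if len(k): print(nm,len(k),np.round(np.percentile(k,[2,50,98],axis=0),4).tolist())
E
```

```text
t 3.40 p [ 0.5175 -0.362   0.1345] yawY 6.98 tilt 0.26 F [ 0.  -0.3  0.1] gap 0.0368 gf 0.0
 -> (0.52, -0.3615, 0.095) inc [0.0003 0.0045 0.0658]
 spin -0.004 (1=.5rad)
L 116 [[-0.008, -0.0408, -0.0293], [0.0074, -0.0355, -0.0101], [0.0129, -0.0213, 0.0099]]
mid 55 [[-0.0026, -0.0077, -0.0185], [0.0063, -0.0025, 0.034], [0.0116, 0.0118, 0.0497]]
R 102 [[-0.0065, 0.0124, -0.0286], [0.0079, 0.017, -0.0106], [0.0137, 0.0318, 0.0104]]
```

Call:
drive_tool(
  increments=[
    [[0,0.003,0.03],0],
    [[0,0.004,0.066],0],
    [[0,0.004,0.066],0],
    [[0,0.004,0.066],0],
  ],
)

```text
t: 3.95
ee_pos: [0.5231, -0.3608, 0.0974]
ee_rot: [2.077, 2.354, 0.001]
force: [-0.2, -0.1, -0.1]
finger_gap: 0.0369
grasp_force: 0.0
```

Call:
drive_tool(
  increments=[
    [[0,0,0],0],
    [[0,0,0],0],
    [[0,0,0],0],
    [[0,0,0],0],
  ],
  gripper=1,
  newtons=25,
)

```text
t: 4.45
ee_pos: [0.5226, -0.3605, 0.0969]
ee_rot: [2.078, 2.355, 0.0]
force: [-0.7, -0.8, 2.4]
finger_gap: 0.0136
grasp_force: 25.0
```

```bash
python3 -c "
from h import *
st()"
```

```text
t 4.45 p [ 0.5226 -0.3605  0.0969] yawY 7.16 tilt 0.03 F [-0.7 -0.8  2.4] gap 0.0136 gf 25.0
```

Call:
drive_tool(
  increments=[
    [[0,0,-0.06],0],
    [[0,0,-0.12],0],
    [[0,0,-0.17],0],
    [[0,0,-0.17],0],
    [[0,0,-0.17],0],
  ],
)

```text
t: 5.08
ee_pos: [0.5215, -0.36, 0.1971]
ee_rot: [-2.077, -2.354, 0.001]
force: [-0.6, 0.1, -0.6]
finger_gap: 0.0135
grasp_force: 25.0
```

```bash
python3 -c "
from h import *
go((.534,-.2165,.199),yaw=7.1)"
```

```text
t 5.08 p [ 0.5215 -0.36    0.1971] yawY 7.17 tilt 0.14 F [-0.6  0.1 -0.6] gap 0.0135 gf 25.0
 -> (0.534, -0.2165, 0.199) inc [ 0.2348  0.0505 -0.0029]
 spin 0.002 (1=.5rad)
```

Call:
drive_tool(
  increments=[
    [[0.08,0.017,0],0],
    [[0.16,0.034,0],0],
    [[0.235,0.05,0],0],
    [[0.235,0.05,0],0],
    [[0.235,0.05,0],0],
  ],
)

```text
t: 5.7
ee_pos: [0.5337, -0.2175, 0.1972]
ee_rot: [-2.078, -2.354, 0.003]
force: [-0.7, 0.2, -0.9]
finger_gap: 0.0132
grasp_force: 25.0
```

Call:
drive_tool(
  increments=[
    [[0,0,0],0],
    [[0,0,0],0],
  ],
)

```text
t: 5.95
ee_pos: [0.5341, -0.2182, 0.198]
ee_rot: [-2.081, -2.353, 0.001]
force: [0.6, 0.2, -0.6]
finger_gap: 0.0136
grasp_force: 25.0
```

```bash
python3 - <<'E'
from h import *
st()
im,P,f=snap("scene"); np.savez("s2.npz",im=im,P=P)
save(cv2.resize(im[100:230,360:500],(646,600),interpolation=cv2.INTER_CUBIC),"pics/s2.png")
im,P,f=snap("top"); save(cv2.resize(im[180:240,340:440],(800,480),interpolation=cv2.INTER_CUBIC),"pics/t2.png")
E
```

```text
t 5.95 p [ 0.5341 -0.2182  0.198 ] yawY 7.03 tilt 0.04 F [ 0.6  0.2 -0.6] gap 0.0136 gf 25.0
```

View pics/s2.png

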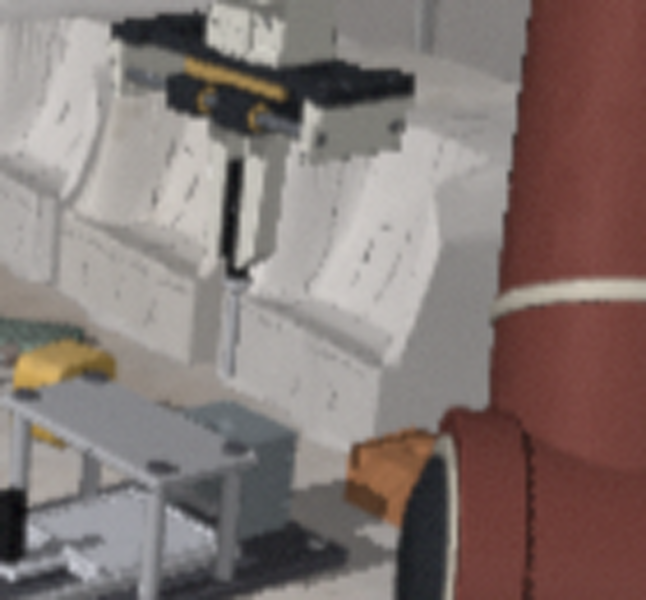

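```bash
python3 - <<'E'
from h import *
d=np.load("s2.npz"); im,P=d["im"],d["P"]; f=grab_frame("scene"); K,T=f["intrinsics"],f["extrinsics"]
o=get_obs(); p=o["ee_pos"]; M=R.from_rotvec(o["ee_rot"]).as_matrix(); Ti=np.linalg.inv(T)
Q=(P-p)@M
near=(abs(Q[...,0])<.03)&(abs(Q[...,1])<.03)
for zt in np.arange(-.01,.095,.01):
    c=Ti[:3,:3]@(p+M@[0,0,zt])+Ti[:3,3]; uv=(K@c/c[2])[:2]
    v=int(round(uv[1])); r=np.nonzero(near[v,400:425]&(abs(Q[v,400:425,2]-zt)<.012))[0]+400
    print(round(zt,3),np.round(uv,1),r.min() if len(r) else None,r.max() if len(r) else None,len(r), np.round(np.median(Q[v,r],0),4) if len(r) else "")
E
```

```text
-0.01 [411.4 145.8] 405 420 16 [ 0.0056 -0.0127 -0.014 ]
0.0 [411.1 149.4] 405 419 15 [ 0.0072 -0.0119 -0.0056]
0.01 [410.7 152.9] 405 419 15 [ 0.0056 -0.0185  0.0045]
0.02 [410.4 156.4] 409 417 9 [ 0.0058 -0.0162  0.0132]
0.03 [410.1 159.8] 408 414 7 [ 0.0064 -0.0088  0.0275]
0.04 [409.8 163.3] 410 412 3 [ 0.0009 -0.004   0.0385]
0.05 [409.5 166.7] 409 411 3 [ 0.0031 -0.0063  0.0482]
0.06 [409.2 170.1] 409 411 3 [ 0.0013 -0.0047  0.058 ]
0.07 [408.8 173.5] 409 411 3 [ 0.0049 -0.0078  0.0658]
0.08 [408.5 176.9] 408 410 3 [ 0.0013 -0.0056  0.0779]
0.09 [408.2 180.2] 408 410 3 [ 0.0002 -0.0041  0.0871]
```

View pics/t2.png

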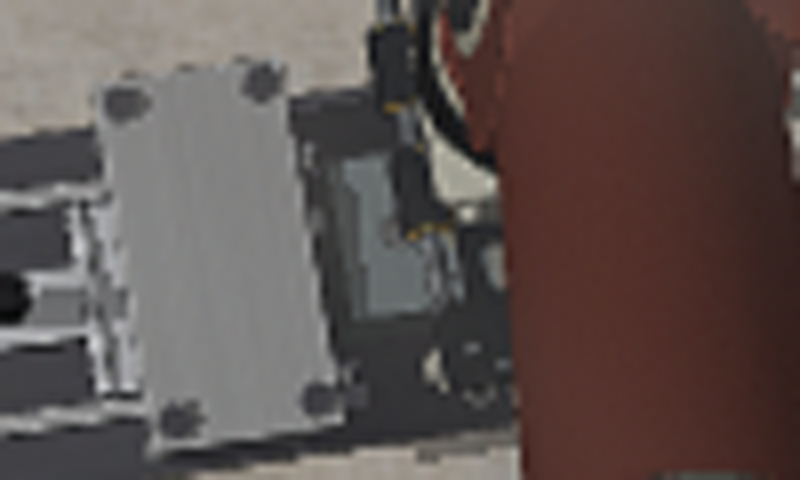

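Call:
drive_tool(
  increments=[
    [[0.002,0.002,0],0],
    [[0.002,0.002,0.025],0],
    [[0.002,0.002,0.045],0],
    [[0.002,0.002,0.055],0],
    [[0.002,0.002,0.06],0],
  ],
)

```text
t: 6.72
ee_pos: [0.5354, -0.2153, 0.1617]
ee_rot: [-2.078, -2.355, 0.0]
force: [-0.4, 0.2, -1.0]
finger_gap: 0.0133
grasp_force: 25.0
```

```bash
python3 -c "
from h import *
o,_=st();print(o['moment'])"
```

```text
t 6.72 p [ 0.5354 -0.2153  0.1617] yawY 7.17 tilt 0.06 F [-0.4  0.2 -1. ] gap 0.0133 gf 25.0
[-0.01630103 -0.09343047 -0.01484633]
```

Call:
drive_tool(
  increments=[
    [[0,0,0.008],0],
    [[0,0,0.016],0],
    [[0,0,0.022],0],
    [[0,0,0.022],0],
  ],
)

```text
t: 7.22
ee_pos: [0.5355, -0.2154, 0.149]
ee_rot: [-2.078, -2.355, 0.0]
force: [-1.2, -0.6, -1.0]
finger_gap: 0.0136
grasp_force: 25.0
```

Call:
drive_tool(
  increments=[
    [[0,0,0.012],0],
    [[0,0,0.024],0],
    [[0,0,0.036],0],
    [[0,0,0.042],0],
    [[0,0,0.042],0],
  ],
)

```text
t: 7.85
ee_pos: [0.5354, -0.2153, 0.1237]
ee_rot: [-2.078, -2.355, 0.0]
force: [0.5, -0.0, -0.7]
finger_gap: 0.0133
grasp_force: 25.0
```

Call:
drive_tool(
  increments=[
    [[0,0,0.004],0],
    [[0,0,0.008],0],
    [[0,0,0.012],0],
    [[0,0,0.015],0],
    [[0,0,0.018],0],
  ],
)

```text
t: 8.48
ee_pos: [0.5358, -0.2154, 0.1134]
ee_rot: [2.078, 2.356, 0.0]
force: [-0.2, 0.4, 0.4]
finger_gap: 0.0134
grasp_force: 25.0
```

```bash
cat >> h.py <<'E'
def griploc():
    im,P,f=snap("top"); z=P[...,2]
    b=box(P,.45,.58,-.12,.12)&(abs(z-.0677)<.006)&(im.max(-1)<90)
    if b.sum()<4: print("no grip",b.sum()); return
    v,u=np.nonzero(b); print("grip",len(u),toplane(f,[np.median(u),np.median(v)],.0677))
E
python3 -c "
from h import *
st();griploc()"
```

```text
t 8.47 p [ 0.5358 -0.2154  0.1134] yawY 7.17 tilt 0.03 F [-0.2  0.4  0.4] gap 0.0134 gf 25.0
grip 20 [[ 0.51461421 -0.060635  ]]
```

Call:
drive_tool(
  increments=[
    [[0,0,0.002],0],
    [[0,0,0.004],0],
    [[0,0,0.004],0],
    [[0,0,0.004],0],
  ],
)

```text
t: 9.02
ee_pos: [0.5358, -0.2154, 0.1111]
ee_rot: [2.078, 2.356, 0.0]
force: [0.2, -0.9, 3.5]
finger_gap: 0.0137
grasp_force: 25.0
```

```bash
python3 -c "
from h import *
st();griploc()"
```

```text
t 9.03 p [ 0.5358 -0.2154  0.1111] yawY 7.16 tilt 0.02 F [ 0.2 -0.9  3.5] gap 0.0137 gf 25.0
grip 20 [[0.50514052 0.01614267]]
```

Call:
drive_tool(
  increments=[
    [[0,0,-0.03],0],
    [[0,0,-0.06],0],
    [[0,0,-0.1],0],
    [[0,0,-0.148],0],
    [[0,0,-0.148],0],
  ],
)

```text
t: 9.7
ee_pos: [0.5367, -0.2155, 0.2011]
ee_rot: [2.076, 2.353, 0.003]
force: [-0.9, 0.9, -0.4]
finger_gap: 0.0137
grasp_force: 25.0
```

```bash
python3 -c "
from h import *
griploc();go((.5226,-.3605,.2),yaw=7.16)"
```

```text
grip 19 [[0.50237295 0.03531301]]
t 9.75 p [ 0.5356 -0.2154  0.1996] yawY 7.16 tilt 0.03 F [-0.3  0.  -1. ] gap 0.0132 gf 25.0
 -> (0.5226, -0.3605, 0.2) inc [-0.2373 -0.0516 -0.0006]
 spin 0.0 (1=.5rad)
```

Call:
drive_tool(
  increments=[
    [[-0.08,-0.017,0],0],
    [[-0.16,-0.034,0],0],
    [[-0.237,-0.052,0],0],
    [[-0.237,-0.052,0],0],
    [[-0.237,-0.052,0],0],
  ],
)

```text
t: 10.38
ee_pos: [0.5219, -0.359, 0.1979]
ee_rot: [-2.075, -2.354, -0.001]
force: [0.4, 1.0, -0.9]
finger_gap: 0.0136
grasp_force: 25.0
```

Call:
drive_tool(
  increments=[
    [[0,0,0.04],0],
    [[0,0,0.07],0],
    [[0,0,0.07],0],
    [[0,0,0.07],0],
  ],
)

```text
t: 10.88
ee_pos: [0.523, -0.3599, 0.1581]
ee_rot: [2.077, 2.356, 0.001]
force: [0.2, 0.9, -0.6]
finger_gap: 0.0132
grasp_force: 25.0
```

```bash
python3 -c "
from h import *
griploc();go((.5226,-.3605,.128),yaw=7.16)"
```

```text
grip 19 [[0.50237295 0.03531301]]
t 10.93 p [ 0.5231 -0.3602  0.1585] yawY 7.20 tilt 0.09 F [-0.7 -0.2 -0.6] gap 0.0133 gf 25.0
 -> (0.5226, -0.3605, 0.128) inc [-0.0003 -0.0009  0.0508]
 spin 0.001 (1=.5rad)
```

Call:
drive_tool(
  increments=[
    [[0,-0.001,0.02],0],
    [[0,-0.001,0.04],0],
    [[0,-0.001,0.051],0],
    [[0,-0.001,0.055],0],
    [[0,-0.001,0.055],0],
  ],
)

```text
t: 11.55
ee_pos: [0.5219, -0.3604, 0.1245]
ee_rot: [-2.078, -2.356, -0.0]
force: [-0.2, -0.1, -0.3]
finger_gap: 0.0136
grasp_force: 25.0
```

```bash
python3 -c "
from h import *
go((.5226,-.3605,.0985),yaw=7.16)"
```

```text
t 11.55 p [ 0.5219 -0.3604  0.1245] yawY 7.17 tilt 0.01 F [-0.2 -0.1 -0.3] gap 0.0136 gf 25.0
 -> (0.5226, -0.3605, 0.0985) inc [-0.0003  0.0012  0.0433]
 spin 0.0 (1=.5rad)
```

Call:
drive_tool(
  increments=[
    [[0,0,0.015],0],
    [[0,0,0.03],0],
    [[0,0,0.042],0],
    [[0,0,0.042],0],
  ],
)

```text
t: 12.05
ee_pos: [0.5213, -0.3601, 0.0985]
ee_rot: [-2.077, -2.355, 0.0]
force: [0.2, -0.3, -0.5]
finger_gap: 0.0135
grasp_force: 25.0
```

Call:
drive_tool(
  increments=[
    [[0,0,0],0],
    [[0,0,0],0],
    [[0,0,0],0],
  ],
  gripper=0.3,
)

```text
t: 12.42
ee_pos: [0.522, -0.3606, 0.0998]
ee_rot: [2.078, 2.355, 0.0]
force: [0.2, 0.1, 0.2]
finger_gap: 0.0321
grasp_force: 0.0
```

Call:
drive_tool(
  increments=[
    [[0,0,-0.05],0],
    [[0,0,-0.12],0],
    [[0,0,-0.2],0],
    [[0,0,-0.25],0],
    [[0,0,-0.25],0],
  ],
)

```text
t: 13.05
ee_pos: [0.5233, -0.361, 0.2527]
ee_rot: [2.074, 2.351, 0.002]
force: [0.0, 0.3, 0.4]
finger_gap: 0.0327
grasp_force: 0.0
```

```bash
python3 - <<'E'
from h import *
go((.50,-.10,.25),(.479,.24,.25),yaw=4.5)
im,P,f=snap("scene"); z=P[...,2]
b=box(P,.49,.57,-.42,-.32)&(z>.045)&(z<.14); q=P[b]
for lo in np.arange(.045,.135,.015):
    s=q[(q[:,2]>lo)&(q[:,2]<=lo+.015)]
    if len(s): print(round(lo,3),len(s),np.round(np.median(s,0),4))
d=np.load("scenem.npz")["P"]; q=d[box(d,.49,.57,-.42,-.32)&(d[...,2]>.045)&(d[...,2]<.14)]
print("before max z",np.sort(q[:,2])[-6:])
im,P,f=snap("top"); b=box(P,.45,.6,-.42,-.3)&(P[...,2]>.09); print("top pin",np.round(np.median(P[b],0),4), np.sort(P[b][:,2])[-5:])
for nm,(x,y) in dict(samp=(.466,.425),B=(.481,.2415),D=(.395,.281)).items():
    z=P[...,2]; q=box(P,x-.06,x+.06,y-.046,y+.046)&(z>.006); zz=np.nanmedian(z[q]); zz=np.nanmedian(z[q&(z>zz-.001)]); k=q&(abs(z-zz)<.005)
    _,l,s,_=cv2.connectedComponentsWithStats(k.astype(np.uint8),connectivity=4); k=l==1+np.argmax(s[1:,4]); print(nm,zz,rect(f,k,zz))
E
```

```text
t 13.05 p [ 0.5233 -0.361   0.2527] yawY 7.16 tilt 0.38 F [0.  0.3 0.4] gap 0.0327 gf 0.0
 -> (0.5, -0.1, 0.25) inc [0.4365 0.0157 0.0027]
 -> (0.479, 0.24, 0.25) inc [1.0031e+00 5.1600e-02 6.0000e-04]
 spin 0.093 (1=.5rad)
0.045 13 [ 0.5177 -0.3571  0.0508]
0.06 22 [ 0.5157 -0.3542  0.0675]
0.075 28 [ 0.5156 -0.356   0.0824]
0.09 21 [ 0.5153 -0.3554  0.0985]
0.105 18 [ 0.5173 -0.3577  0.1102]
before max z [0.11115774 0.11173657 0.11182352 0.11203182 0.1127705  0.1129513 ]
top pin [ 0.5087 -0.3368  0.5877] [0.63073154 0.63073225 0.63080162 0.63272346 0.63292925]
samp 0.03405659732383515 (array([0.4667, 0.4227]), array([0.466 , 0.4216]), array([0.0456, 0.0595]), 5.1, 'pca ang 97.1', 'sides', array([0.0461, 0.0592]), 214)
B 0.010712107390649539 (array([0.4786, 0.2399]), array([0.4795, 0.2397]), array([0.0405, 0.0734]), 5.8, 'pca ang 90.7', 'sides', array([0.0398, 0.0707]), 206)
D 0.02216724454421981 (array([0.3946, 0.2812]), array([0.3948, 0.2811]), array([0.053 , 0.0386]), 88.7, 'pca ang 86.9', 'sides', array([0.0408, 0.0545]), 172)
```

```bash
python3 - <<'E'
from h import *
P=np.load("topm.npz")["P"]; z=P[...,2]
b=box(P,.5,.9,-.15,.25)&(z>.12)&(z<.9); q=P[b]
for lo in np.arange(.12,.9,.12):
    s=q[(q[:,2]>lo)&(q[:,2]<=lo+.12)]
    if len(s): print(round(lo,2),len(s),np.round(s.min(0),3),np.round(s.max(0),3))
go((.45,-.06,.25),(.4785,.2405,.25),yaw=4.2)
E
```

```text
0.12 67 [0.699 0.077 0.121] [0.752 0.188 0.239]
0.24 63 [0.709 0.08  0.243] [0.72 0.09 0.36]
0.36 162 [0.713 0.063 0.361] [0.728 0.089 0.48 ]
0.48 238 [0.715 0.062 0.48 ] [0.73  0.09  0.599]
0.6 197 [0.717 0.076 0.6  ] [0.729 0.089 0.719]
0.72 296 [0.716 0.075 0.72 ] [0.727 0.088 0.84 ]
0.84 131 [0.717 0.075 0.84 ] [0.726 0.087 0.882]
t 13.15 p [ 0.5213 -0.3603  0.2489] yawY 7.16 tilt 0.06 F [ 0.6 -0.1  0.2] gap 0.0326 gf 0.0
 -> (0.45, -0.06, 0.25) inc [ 0.5113 -0.0555 -0.0016]
 -> (0.4785, 0.2405, 0.25) inc [ 1.0023  0.0541 -0.0015]
 spin 0.103 (1=.5rad)
```

Call:
drive_tool(
  increments=[
    [[0.1,-0.01,0],0],
    [[0.2,-0.02,0],0],
    [[0.3,-0.03,0],0],
    [[0.4,-0.045,0],0],
    [[0.5,-0.055,0],0.05],
  ],
  gripper=-0.35,
)

```text
t: 13.78
ee_pos: [0.4498, -0.0652, 0.248]
ee_rot: [-2.107, -2.327, 0.002]
force: [0.4, 0.4, 0.3]
finger_gap: 0.0627
grasp_force: 0.0
```

Call:
drive_tool(
  increments=[
    [[0.1,0.02,0],0.05],
    [[0.2,0.045,0],0.05],
    [[0.3,0.07,0],0.05],
    [[0.4,0.09,0],0.05],
    [[0.5,0.11,0],0.05],
  ],
)

```text
t: 14.4
ee_pos: [0.4867, 0.2393, 0.2477]
ee_rot: [-2.136, -2.302, 0.005]
force: [0.0, -0.5, -1.3]
finger_gap: 0.0624
grasp_force: 0.0
```

Call:
drive_tool(
  increments=[
    [[0,0,0.07],0],
    [[0,0,0.14],0],
    [[0,0,0.21],0],
    [[0,0,0.28],0],
    [[0,0,0.28],0],
  ],
)

```text
t: 15.02
ee_pos: [0.4842, 0.2362, 0.0776]
ee_rot: [-2.134, -2.301, 0.015]
force: [0.2, -0.5, 0.0]
finger_gap: 0.0629
grasp_force: 0.0
```

```bash
python3 - <<'E'
from h import *
go((.4785,.2405,.0205),yaw=4.2)
im,P,f=snap("scene"); o=get_obs(); M=R.from_rotvec(o["ee_rot"]).as_matrix()
c=np.linalg.inv(f["extrinsics"])@np.r_[o["ee_pos"],1]; uv=f["intrinsics"]@c[:3]/c[2]; print(uv); u,v=uv[:2].astype(int)
save(cv2.resize(im[v-45:v+60,u-70:u+70],(800,600),interpolation=cv2.INTER_CUBIC),"pics/s3.png")
E
```

```text
t 15.03 p [0.4842 0.2362 0.0776] yawY 4.33 tilt 0.60 F [ 0.2 -0.5  0. ] gap 0.0629 gf 0.0
 -> (0.4785, 0.2405, 0.0205) inc [ 0.0083 -0.008   0.0952]
 spin 0.004 (1=.5rad)
[258.19262949 224.69447007   1.        ]
```

View pics/s3.png

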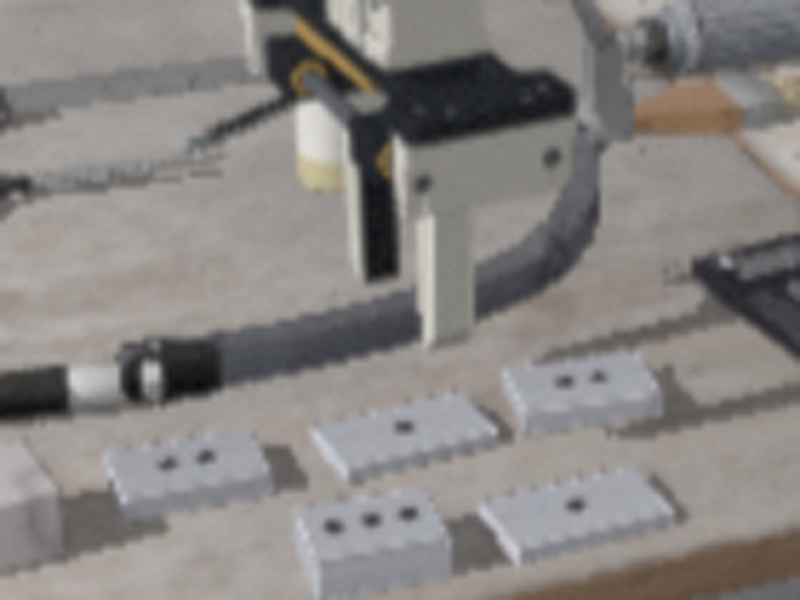

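The gripper hangs straight over the back-middle 8 mm packer (405,428), clear of the shaft behind.

Call:
drive_tool(
  increments=[
    [[0,0,0],0],
    [[0,0,0],0],
    [[0,0,0],0],
  ],
)

```text
t: 15.45
ee_pos: [0.488, 0.2384, 0.0826]
ee_rot: [2.136, 2.302, 0.003]
force: [0.7, -0.6, -1.1]
finger_gap: 0.0627
grasp_force: 0.0
```

```bash
python3 -c "
from h import *
go((.4785,.2405,.0205),yaw=4.2)"
```

```text
t 15.45 p [0.488  0.2384 0.0826] yawY 4.28 tilt 0.13 F [ 0.7 -0.6 -1.1] gap 0.0627 gf 0.0
 -> (0.4785, 0.2405, 0.0205) inc [ 0.0046 -0.0157  0.1035]
 spin 0.003 (1=.5rad)
```

Call:
drive_tool(
  increments=[
    [[0.005,-0.016,0.02],0],
    [[0.005,-0.016,0.05],0],
    [[0.005,-0.016,0.08],0],
    [[0.005,-0.016,0.095],0],
    [[0.005,-0.016,0.095],0],
  ],
)

```text
t: 16.08
ee_pos: [0.4775, 0.2404, 0.0244]
ee_rot: [-2.136, -2.303, 0.001]
force: [0.1, -0.5, 0.9]
finger_gap: 0.0625
grasp_force: 0.0
```

Call:
drive_tool(
  increments=[
    [[0,0,0],0],
    [[0,0,0],0],
  ],
)

```text
t: 16.32
ee_pos: [0.478, 0.2407, 0.0252]
ee_rot: [2.136, 2.303, 0.002]
force: [-0.7, 0.8, 0.1]
finger_gap: 0.0628
grasp_force: 0.0
```

Call:
drive_tool(
  increments=[
    [[0,0,0.005],0],
    [[0,0,0.009],0],
    [[0,0,0.009],0],
  ],
)

```text
t: 16.7
ee_pos: [0.4774, 0.2404, 0.0188]
ee_rot: [-2.136, -2.303, 0.001]
force: [-0.3, 0.3, 1.0]
finger_gap: 0.0629
grasp_force: 0.0
```

Call:
drive_tool(
  increments=[
    [[0,0,0],0],
    [[0,0,0],0],
    [[0,0,0],0],
    [[0,0,0],0],
  ],
  gripper=0.6,
  newtons=25,
)

```text
t: 17.2
ee_pos: [0.4776, 0.2405, 0.0191]
ee_rot: [2.137, 2.303, 0.0]
force: [0.1, 0.2, 0.9]
finger_gap: 0.04
grasp_force: 25.0
```

```bash
python3 -c "
from h import *
st(); griploc()"
```

```text
t 17.20 p [0.4776 0.2405 0.0191] yawY 4.30 tilt 0.02 F [0.1 0.2 0.9] gap 0.0400 gf 25.0
grip 20 [[0.50237295 0.03531301]]
```

Call:
drive_tool(
  increments=[
    [[0,0,-0.06],0],
    [[0,0,-0.13],0],
    [[0,0,-0.2],0],
    [[0,0,-0.24],0],
    [[0,0,-0.24],0],
  ],
)

```text
t: 17.88
ee_pos: [0.4784, 0.241, 0.1647]
ee_rot: [2.136, 2.302, 0.006]
force: [-0.6, -0.2, -1.0]
finger_gap: 0.0398
grasp_force: 25.0
```

```bash
python3 -c "
from h import *
go((.512,-.044,.15),yaw=7.1)"
```

```text
t 17.88 p [0.4784 0.241  0.1647] yawY 4.29 tilt 0.23 F [-0.6 -0.2 -1. ] gap 0.0398 gf 25.0
 -> (0.512, -0.044, 0.15) inc [-0.4779  0.0203  0.0237]
 spin -0.098 (1=.5rad)
```

Call:
drive_tool(
  increments=[
    [[-0.1,0.005,0],-0.03],
    [[-0.2,0.01,0],-0.06],
    [[-0.3,0.015,0],-0.098],
    [[-0.4,0.018,0],-0.098],
    [[-0.478,0.02,0.01],-0.098],
  ],
)

```text
t: 18.5
ee_pos: [0.5102, -0.0478, 0.1555]
ee_rot: [-2.081, -2.351, 0.003]
force: [1.1, 0.9, -0.4]
finger_gap: 0.0395
grasp_force: 25.0
```

Call:
drive_tool(
  increments=[
    [[0,0,0.03],0],
    [[0,0,0.07],0],
    [[0,0,0.11],0],
    [[0,0,0.11],0],
    [[0,0,0.11],0],
  ],
)

```text
t: 19.12
ee_pos: [0.5109, -0.0444, 0.0909]
ee_rot: [-2.079, -2.355, 0.0]
force: [0.3, 0.7, -0.6]
finger_gap: 0.0394
grasp_force: 25.0
```

```bash
python3 -c "
from h import *
go((.512,-.044,.042),yaw=7.1);griploc()"
```

```text
t 19.12 p [ 0.5109 -0.0444  0.0909] yawY 7.13 tilt 0.04 F [ 0.3  0.7 -0.6] gap 0.0394 gf 25.0
 -> (0.512, -0.044, 0.042) inc [0.0005 0.0019 0.0815]
 spin 0.001 (1=.5rad)
grip 20 [[0.50237295 0.03531301]]
```

Call:
drive_tool(
  increments=[
    [[0,0.002,0.03],0],
    [[0,0.002,0.06],0],
    [[0,0.002,0.074],0],
    [[0,0.002,0.08],0],
    [[0,0.002,0.081],0],
  ],
)

```text
t: 19.8
ee_pos: [0.5126, -0.0444, 0.0429]
ee_rot: [2.079, 2.354, 0.001]
force: [-0.6, 0.3, -0.6]
finger_gap: 0.0396
grasp_force: 25.0
```

Call:
drive_tool(
  increments=[
    [[0,0,0],0],
    [[0,0,0],0],
  ],
)

```text
t: 20.05
ee_pos: [0.5125, -0.0445, 0.0429]
ee_rot: [2.079, 2.354, 0.001]
force: [0.1, 0.2, -1.3]
finger_gap: 0.0392
grasp_force: 25.0
```

Call:
drive_tool(
  increments=[
    [[0,0,0.002],0],
    [[0,0,0.002],0],
    [[0,0,0.002],0],
  ],
)

```text
t: 20.42
ee_pos: [0.5122, -0.0445, 0.0413]
ee_rot: [-2.079, -2.355, -0.0]
force: [-0.5, 0.1, -0.5]
finger_gap: 0.0395
grasp_force: 25.0
```

Call:
drive_tool(
  increments=[
    [[0,0,0],0],
    [[0,0,0],0],
    [[0,0,0],0],
  ],
  gripper=-0.35,
)

```text
t: 20.8
ee_pos: [0.5123, -0.0445, 0.0413]
ee_rot: [2.079, 2.355, 0.0]
force: [-0.5, 0.3, -0.8]
finger_gap: 0.0618
grasp_force: 0.0
```

Call:
drive_tool(
  increments=[
    [[0,0,-0.06],0],
    [[0,0,-0.14],0],
    [[0,0,-0.22],0],
    [[0,0,-0.26],0],
    [[0,0,-0.26],0],
  ],
)

```text
t: 21.42
ee_pos: [0.5133, -0.0444, 0.1991]
ee_rot: [2.077, 2.352, 0.004]
force: [-1.0, 0.9, -0.6]
finger_gap: 0.0632
grasp_force: 0.0
```

```bash
python3 -c "
from h import *
go((.394,.2815,.2),(.394,.2815,.1),yaw=-2)"
```

```text
t 21.43 p [ 0.5133 -0.0444  0.1991] yawY 7.09 tilt 0.26 F [-1.   0.9 -0.6] gap 0.0632 gf 0.0
 -> (0.394, 0.2815, 0.2) inc [ 0.5636 -0.1303 -0.0027]
 -> (0.394, 0.2815, 0.1) inc [ 0.5638 -0.131   0.1639]
 spin 0.317 (1=.5rad)
```

Call:
drive_tool(
  increments=[
    [[0.1,-0.015,0],0.1],
    [[0.2,-0.04,0],0.2],
    [[0.3,-0.07,0],0.317],
    [[0.4,-0.09,0],0.317],
    [[0.48,-0.11,0],0.317],
  ],
)

```text
t: 22.05
ee_pos: [0.4093, 0.235, 0.196]
ee_rot: [-2.257, -2.184, 0.003]
force: [-0.1, -0.2, -0.5]
finger_gap: 0.0629
grasp_force: 0.0
```

Call:
drive_tool(
  increments=[
    [[0.08,0,0],0],
    [[0.08,0,0.05],0],
    [[0.08,0,0.1],0],
    [[0.08,0,0.16],0],
    [[0.08,0,0.16],0],
  ],
)

```text
t: 22.68
ee_pos: [0.4104, 0.2792, 0.0981]
ee_rot: [-2.258, -2.183, 0.014]
force: [1.3, -0.3, -1.0]
finger_gap: 0.0626
grasp_force: 0.0
```

Call:
drive_tool(
  increments=[
    [[0,0,0],0],
    [[0,0,0],0],
  ],
)

```text
t: 22.92
ee_pos: [0.4134, 0.2817, 0.1024]
ee_rot: [2.259, 2.183, 0.004]
force: [0.1, 0.5, 0.7]
finger_gap: 0.0629
grasp_force: 0.0
```

```bash
python3 - <<'E'
from h import *
go((.394,.2815,.022),yaw=-2)
im,P,f=snap("scene"); o=get_obs(); M=R.from_rotvec(o["ee_rot"]).as_matrix()
c=np.linalg.inv(f["extrinsics"])@np.r_[o["ee_pos"],1]; uv=f["intrinsics"]@c[:3]/c[2]; u,v=uv[:2].astype(int); print(u,v)
u=max(u,0)
save(cv2.resize(im[v-75:v+75,max(0,u-90):u+210],(800,400),interpolation=cv2.INTER_CUBIC),"pics/s4.png")
E
```

```text
t 22.93 p [0.4134 0.2817 0.1024] yawY -1.98 tilt 0.15 F [0.1 0.5 0.7] gap 0.0629 gf 0.0
 -> (0.394, 0.2815, 0.022) inc [-0.0016 -0.0326  0.134 ]
 spin 0.001 (1=.5rad)
249 232
```

View pics/s4.png

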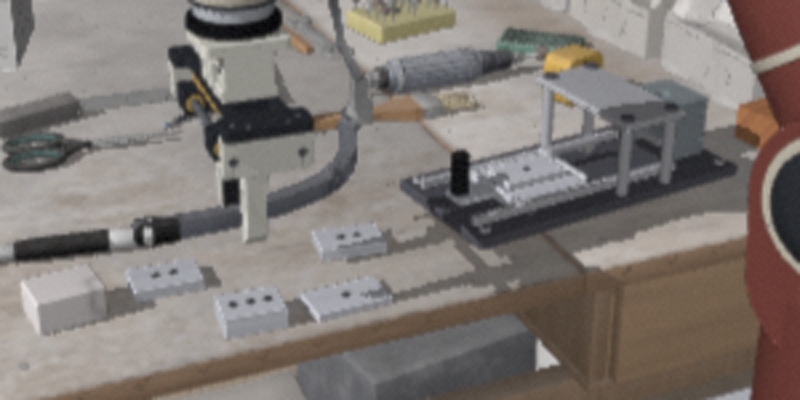

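The 8 mm packer sits on the carriage deck at (530,172). The gripper is near the 20 mm packer at (250,308), and the other pieces haven't moved.

Call:
drive_tool(
  increments=[
    [[-0.001,-0.033,0],0],
    [[-0.001,-0.033,0.05],0],
    [[-0.001,-0.033,0.09],0],
    [[-0.001,-0.033,0.12],0],
    [[-0.001,-0.033,0.13],0],
  ],
)

```text
t: 23.6
ee_pos: [0.3931, 0.2813, 0.0232]
ee_rot: [2.259, 2.183, 0.0]
force: [-0.1, 0.0, 0.1]
finger_gap: 0.063
grasp_force: 0.0
```

Call:
drive_tool(
  increments=[
    [[0,0,0],0],
    [[0,0,0],0],
  ],
)

```text
t: 23.85
ee_pos: [0.3935, 0.2816, 0.0241]
ee_rot: [2.26, 2.183, 0.003]
force: [-0.1, 0.2, -0.2]
finger_gap: 0.0624
grasp_force: 0.0
```

Call:
drive_tool(
  increments=[
    [[0,0,0],0],
    [[0,0,0],0],
    [[0,0,0],0],
    [[0,0,0],0],
  ],
  gripper=0.6,
)

```text
t: 24.35
ee_pos: [0.3931, 0.2813, 0.0235]
ee_rot: [2.259, 2.183, 0.001]
force: [-0.1, -0.5, 2.6]
finger_gap: 0.04
grasp_force: 24.8
```

```bash
python3 -c "
from h import *
st()"
```

```text
t 24.35 p [0.3931 0.2813 0.0235] yawY -1.97 tilt 0.03 F [-0.1 -0.5  2.6] gap 0.0400 gf 24.8
```

Call:
drive_tool(
  increments=[
    [[0,0,-0.06],0],
    [[0,0,-0.13],0],
    [[0,0,-0.2],0],
    [[0,0,-0.24],0],
    [[0,0,-0.24],0],
  ],
)

```text
t: 24.98
ee_pos: [0.3936, 0.2817, 0.1685]
ee_rot: [2.259, 2.182, 0.006]
force: [0.3, 0.9, -1.9]
finger_gap: 0.0395
grasp_force: 24.8
```

Call:
drive_tool(
  increments=[
    [[-0.1,0.04,0],-0.1],
    [[-0.2,0.08,0],-0.2],
    [[-0.3,0.12,0],-0.317],
    [[-0.4,0.16,0],-0.317],
    [[-0.45,0.18,0],-0.317],
  ],
)

```text
t: 25.6
ee_pos: [0.491, 0.0037, 0.1652]
ee_rot: [-2.083, -2.349, 0.005]
force: [0.6, 0.2, -0.6]
finger_gap: 0.0395
grasp_force: 24.8
```

```bash
python3 -c "
from h import *
go((.5122,-.0444,.12),(.5122,-.0444,.0535),yaw=7.1)
griploc()"
```

```text
t 25.60 p [0.491  0.0037 0.1652] yawY 6.88 tilt 0.22 F [ 0.6  0.2 -0.6] gap 0.0395 gf 24.8
 -> (0.5122, -0.0444, 0.12) inc [-0.0838  0.0257  0.0753]
 -> (0.5122, -0.0444, 0.0535) inc [-0.0837  0.0261  0.1861]
 spin -0.008 (1=.5rad)
no grip 0
```

Call:
drive_tool(
  increments=[
    [[-0.084,0.026,0],0],
    [[-0.084,0.026,0.04],0],
    [[-0.084,0.026,0.1],0],
    [[-0.084,0.026,0.13],0],
    [[-0.084,0.026,0.13],0],
  ],
)

```text
t: 26.28
ee_pos: [0.511, -0.0402, 0.0866]
ee_rot: [-2.075, -2.352, 0.006]
force: [-0.2, 0.6, -1.5]
finger_gap: 0.0399
grasp_force: 24.8
```

Call:
drive_tool(
  increments=[
    [[0,0,0],0],
    [[0,0,0],0],
  ],
)

```text
t: 26.52
ee_pos: [0.5138, -0.0403, 0.0899]
ee_rot: [2.079, 2.354, 0.002]
force: [0.3, -0.1, -0.9]
finger_gap: 0.0402
grasp_force: 24.8
```

```bash
python3 - <<'E'
from h import *
go((.5122,-.0444,.0535),yaw=7.1)
griploc()
im,P,f=snap("scene"); save(cv2.resize(im[130:250,290:450],(800,600),interpolation=cv2.INTER_CUBIC),"pics/s5.png")
E
```

```text
t 26.52 p [ 0.5138 -0.0403  0.0899] yawY 7.11 tilt 0.09 F [ 0.3 -0.1 -0.9] gap 0.0402 gf 24.8
 -> (0.5122, -0.0444, 0.0535) inc [-0.0065 -0.0036  0.0607]
 spin 0.0 (1=.5rad)
grip 18 [[0.50398554 0.03528191]]
```

View pics/s5.png

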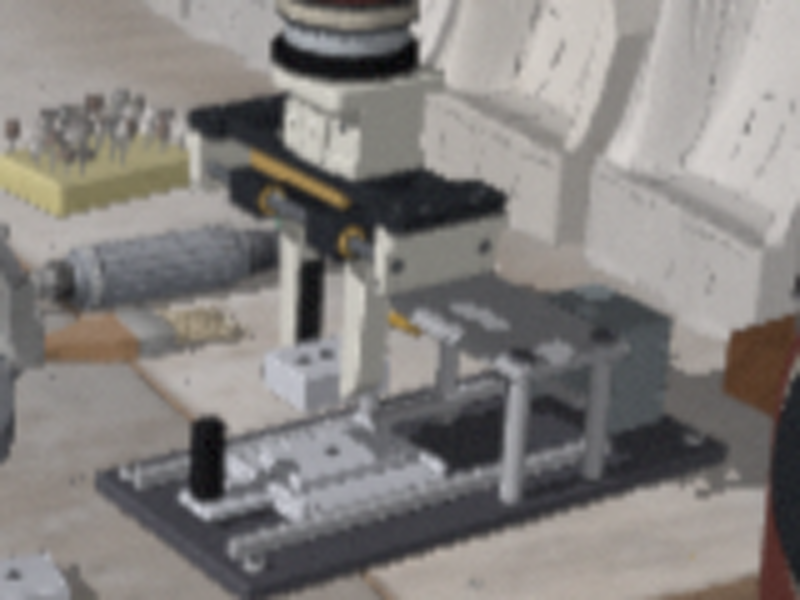

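The 20 mm packer hangs level at (305,375) over the deck, where the 8 mm packer lies at (335,450). I'll lower it.

Call:
drive_tool(
  increments=[
    [[-0.006,-0.003,0.02],0],
    [[-0.006,-0.003,0.04],0],
    [[-0.006,-0.003,0.055],0],
    [[-0.006,-0.003,0.059],0],
    [[-0.006,-0.003,0.059],0],
  ],
)

```text
t: 27.25
ee_pos: [0.5119, -0.044, 0.0537]
ee_rot: [-2.079, -2.355, -0.0]
force: [-0.3, -0.1, -0.8]
finger_gap: 0.0397
grasp_force: 24.8
```

Call:
drive_tool(
  increments=[
    [[0,0,0],0],
    [[0,0,0],0],
  ],
)

```text
t: 27.5
ee_pos: [0.5121, -0.0442, 0.0539]
ee_rot: [2.079, 2.355, 0.0]
force: [0.1, -0.2, -1.4]
finger_gap: 0.0397
grasp_force: 24.8
```

Within 1 mm, so I'll release, lift and re-measure the sample.

Call:
drive_tool(
  increments=[
    [[0,0,0.001],0],
    [[0,0,0.001],0],
  ],
)

```text
t: 27.75
ee_pos: [0.5121, -0.0442, 0.0535]
ee_rot: [2.079, 2.355, 0.0]
force: [-0.8, -0.4, 2.1]
finger_gap: 0.0397
grasp_force: 24.8
```

Call:
drive_tool(
  increments=[
    [[0,0,0],0],
    [[0,0,0],0],
    [[0,0,0],0],
  ],
  gripper=-0.4,
)

```text
t: 28.12
ee_pos: [0.512, -0.0442, 0.0532]
ee_rot: [-2.079, -2.355, -0.0]
force: [0.2, -0.5, -0.2]
finger_gap: 0.0631
grasp_force: 0.0
```

Call:
drive_tool(
  increments=[
    [[0,0,-0.06],0],
    [[0,0,-0.14],0],
    [[0,0,-0.22],0],
    [[0,0,-0.24],0],
    [[0,0,-0.24],0],
  ],
)

```text
t: 28.75
ee_pos: [0.5119, -0.0444, 0.1974]
ee_rot: [2.079, 2.354, 0.0]
force: [-0.3, 0.1, -0.4]
finger_gap: 0.065
grasp_force: 0.0
```

Call:
drive_tool(
  increments=[
    [[0.1,-0.01,0],0],
    [[0.2,-0.02,0],0],
    [[0.3,-0.04,0],0],
    [[0.4,-0.07,0],0],
    [[0.45,-0.09,0],0],
  ],
)

```text
t: 29.38
ee_pos: [0.422, 0.2199, 0.1956]
ee_rot: [-2.071, -2.358, 0.004]
force: [0.7, -0.1, -0.1]
finger_gap: 0.0653
grasp_force: 0.0
```

```bash
cat >> h.py <<'E'
def samp():
    for n,off in(("top",.0007),("scene",-.0013)):
        im,P,f=snap(n); z=P[...,2]
        k=box(P,.36,.62,.32,.56)&(abs(z-.032-off)<.005)
        _,l,s,_=cv2.connectedComponentsWithStats(k.astype(np.uint8),connectivity=4); k=l==1+np.argmax(s[1:,4]); print(n,"samp",rect(f,k,.032+off),np.round(np.median(z[k]),4))
E
python3 - <<'E'
from h import *
samp(); go((.4665,.4222,.2),(.4665,.4222,.08),yaw=6)
im,P,f=snap("top"); z=P[...,2]; k=box(P,.47,.56,-.08,.0)&(abs(z-.0507)<.005)
_,l,s,_=cv2.connectedComponentsWithStats(k.astype(np.uint8),connectivity=4); k=l==1+np.argmax(s[1:,4]); print("stack",rect(f,k,.0507),np.median(z[k])); griploc()
E
```

```text
top samp (array([0.4661, 0.4217]), array([0.4663, 0.4216]), array([0.0458, 0.0609]), 7.5, 'pca ang 97.4', 'sides', array([0.0464, 0.0613]), 231) 0.0328
scene samp (array([0.4585, 0.4264]), array([0.4588, 0.4259]), array([0.0532, 0.0607]), 7.6, 'pca ang 103.2', 'sides', array([0.0519, 0.061 ]), 329) 0.0307
t 29.48 p [0.4216 0.2205 0.1959] yawY 7.62 tilt 0.23 F [-0.5 -1.   0.8] gap 0.0653 gf 0.0
 -> (0.4665, 0.4222, 0.2) inc [ 0.3232  0.1188 -0.0068]
 -> (0.4665, 0.4222, 0.08) inc [0.323  0.1195 0.1932]
 spin 0.057 (1=.5rad)
stack (array([ 0.5123, -0.0432]), array([ 0.5122, -0.0432]), array([0.0404, 0.0537]), 5.1, 'pca ang 92.2', 'sides', array([0.0409, 0.0545]), 183) 0.050882164435126276
grip 21 [[0.50237295 0.03531301]]
```

Call:
drive_tool(
  increments=[
    [[0.1,0.04,0],0],
    [[0.2,0.08,0],0],
    [[0.3,0.11,0],0],
    [[0.323,0.119,0.05],0],
    [[0.323,0.119,0.12],0],
  ],
)

```text
t: 30.2
ee_pos: [0.4738, 0.4186, 0.1238]
ee_rot: [2.081, 2.353, 0.003]
force: [0.7, -1.1, -1.7]
finger_gap: 0.065
grasp_force: 0.0
```

Call:
drive_tool(
  increments=[
    [[0,0,0],0],
    [[0,0,0],0],
    [[0,0,0],0],
  ],
)

```text
t: 30.58
ee_pos: [0.4731, 0.4183, 0.1273]
ee_rot: [2.081, 2.353, 0.005]
force: [0.2, 0.6, -0.7]
finger_gap: 0.0652
grasp_force: 0.0
```

```bash
python3 - <<'E'
from h import *
samp(); go((.4658,.422,.08),(.4658,.422,.026),yaw=7.1)
E
```

```text
top samp (array([0.5576, 0.332 ]), array([0.5583, 0.3327]), array([0.0112, 0.0188]), 69.4, 'pca ang 154.5', 'sides', array([0.0118, 0.0201]), 14) 0.0304
scene samp (array([0.4586, 0.4262]), array([0.4578, 0.4256]), array([0.0542, 0.0605]), 6.1, 'pca ang 99.6', 'sides', array([0.052 , 0.0601]), 328) 0.0307
t 30.68 p [0.4727 0.4184 0.127 ] yawY 7.06 tilt 0.17 F [ 0.6 -1.1  0.1] gap 0.0653 gf 0.0
 -> (0.4658, 0.422, 0.08) inc [ 0.0073 -0.0108  0.0783]
 -> (0.4658, 0.422, 0.026) inc [ 0.0071 -0.0111  0.1683]
 spin -0.001 (1=.5rad)
```

Call:
drive_tool(
  increments=[
    [[0.007,-0.01,0.03],0],
    [[0.007,-0.01,0.07],0],
    [[0.007,-0.01,0.11],0],
    [[0.007,-0.01,0.15],0],
    [[0.007,-0.01,0.168],0],
  ],
)

```text
t: 31.3
ee_pos: [0.4653, 0.4213, 0.024]
ee_rot: [2.079, 2.355, -0.001]
force: [-0.2, 0.8, 0.4]
finger_gap: 0.0652
grasp_force: 0.0
```

Call:
drive_tool(
  increments=[
    [[0,0,0],0],
    [[0,0,0],0],
  ],
)

```text
t: 31.55
ee_pos: [0.4659, 0.4223, 0.0257]
ee_rot: [-2.08, -2.355, -0.004]
force: [0.6, 1.2, -0.3]
finger_gap: 0.0652
grasp_force: 0.0
```

Call:
drive_tool(
  increments=[
    [[0,0,0],0],
    [[0,0,0],0],
    [[0,0,0],0],
    [[0,0,0],0],
  ],
  gripper=0.5,
)

```text
t: 32.05
ee_pos: [0.4658, 0.4219, 0.0251]
ee_rot: [2.079, 2.355, 0.002]
force: [1.4, -0.3, 2.3]
finger_gap: 0.0461
grasp_force: 25.0
```

```bash
python3 -c "
from h import *
st()"
```

```text
t 32.05 p [0.4658 0.4219 0.0251] yawY 7.10 tilt 0.07 F [ 1.4 -0.3  2.3] gap 0.0461 gf 25.0
```

Call:
drive_tool(
  increments=[
    [[0,0,-0.06],0],
    [[0,0,-0.13],0],
    [[0,0,-0.2],0],
    [[0,0,-0.25],0],
    [[0,0,-0.25],0],
  ],
)

```text
t: 32.67
ee_pos: [0.4658, 0.4225, 0.1763]
ee_rot: [-2.08, -2.355, -0.007]
force: [1.4, -0.2, -2.3]
finger_gap: 0.0458
grasp_force: 25.0
```

Call:
drive_tool(
  increments=[
    [[-0.09,-0.01,0],0],
    [[-0.18,-0.01,0],0],
    [[-0.27,-0.02,0],0],
    [[-0.36,-0.02,0],0],
    [[-0.45,-0.02,0],0],
  ],
)

```text
t: 33.3
ee_pos: [0.4855, 0.1496, 0.1724]
ee_rot: [-2.078, -2.354, 0.006]
force: [0.6, -0.1, -2.5]
finger_gap: 0.0459
grasp_force: 25.0
```

```bash
python3 -c "
from h import *
go((.512,-.0435,.17),(.512,-.0435,.09),yaw=7.1)"
```

```text
t 33.30 p [0.4855 0.1496 0.1724] yawY 7.12 tilt 0.24 F [ 0.6 -0.1 -2.5] gap 0.0459 gf 25.0
 -> (0.512, -0.0435, 0.17) inc [-0.3248  0.0039  0.0042]
 -> (0.512, -0.0435, 0.09) inc [-0.3247  0.0044  0.1375]
 spin 0.001 (1=.5rad)
```

Call:
drive_tool(
  increments=[
    [[-0.08,0,0],0],
    [[-0.16,0,0],0],
    [[-0.24,0,0],0],
    [[-0.3,0.004,0],0],
    [[-0.323,0.004,0],0],
  ],
)

```text
t: 33.92
ee_pos: [0.5119, -0.0428, 0.1723]
ee_rot: [-2.083, -2.348, 0.005]
force: [-0.2, 0.4, -2.6]
finger_gap: 0.046
grasp_force: 25.0
```

Call:
drive_tool(
  increments=[
    [[0,0,0.03],0],
    [[0,0,0.07],0],
    [[0,0,0.11],0],
    [[0,0,0.12],0],
    [[0,0,0.12],0],
  ],
)

```text
t: 34.55
ee_pos: [0.5129, -0.0388, 0.1022]
ee_rot: [-2.077, -2.355, 0.0]
force: [0.3, 0.1, -2.1]
finger_gap: 0.0456
grasp_force: 25.0
```

```bash
python3 -c "
from h import *
griploc();go((.512,-.0435,.0757),yaw=7.1)"
```

```text
grip 21 [[0.50237295 0.03531301]]
t 34.60 p [ 0.5134 -0.039   0.1028] yawY 7.17 tilt 0.05 F [ 0.5 -0.2 -1.8] gap 0.0459 gf 25.0
 -> (0.512, -0.0435, 0.0757) inc [-0.0072 -0.0033  0.0451]
 spin 0.002 (1=.5rad)
```

Call:
drive_tool(
  increments=[
    [[-0.007,-0.003,0.01],0],
    [[-0.007,-0.003,0.025],0],
    [[-0.007,-0.003,0.04],0],
    [[-0.007,-0.003,0.0445],0],
    [[-0.007,-0.003,0.0445],0],
  ],
)

```text
t: 35.22
ee_pos: [0.512, -0.0441, 0.0756]
ee_rot: [-2.079, -2.355, -0.0]
force: [0.0, 0.0, -2.7]
finger_gap: 0.046
grasp_force: 25.0
```

Call:
drive_tool(
  increments=[
    [[0,0,0],0],
    [[0,0,0],0],
  ],
)

```text
t: 35.48
ee_pos: [0.5121, -0.0442, 0.076]
ee_rot: [2.079, 2.355, 0.001]
force: [0.0, -0.3, -2.5]
finger_gap: 0.0458
grasp_force: 25.0
```

Call:
drive_tool(
  increments=[
    [[0,0,0.0015],0],
    [[0,0,0.0015],0],
    [[0,0,0.0015],0],
  ],
)

```text
t: 35.85
ee_pos: [0.5121, -0.0442, 0.075]
ee_rot: [2.079, 2.355, 0.0]
force: [0.7, -0.8, -1.3]
finger_gap: 0.0458
grasp_force: 25.0
```

Call:
drive_tool(
  increments=[
    [[0,0,0],0],
    [[0,0,0],0],
    [[0,0,0],0],
  ],
  gripper=-0.4,
)

```text
t: 36.22
ee_pos: [0.5121, -0.0442, 0.075]
ee_rot: [2.079, 2.355, 0.0]
force: [1.0, 0.4, 0.2]
finger_gap: 0.0645
grasp_force: 0.0
```

Call:
drive_tool(
  increments=[
    [[0,0,-0.05],0],
    [[0,0,-0.1],0],
    [[0,0,-0.15],0],
    [[0,0,-0.16],0],
    [[0,0,-0.16],0],
  ],
)

```text
t: 36.85
ee_pos: [0.5117, -0.0444, 0.1706]
ee_rot: [-2.08, -2.355, 0.0]
force: [0.1, -1.1, -0.4]
finger_gap: 0.0653
grasp_force: 0.0
```

Call:
drive_tool(
  increments=[
    [[0.06,0,0],0],
    [[0.13,0,0],0],
    [[0.134,0,0],0],
    [[0.134,0,0],0],
    [[0.134,0,0],0],
  ],
  gripper=0.1,
)

```text
t: 37.48
ee_pos: [0.5019, 0.0339, 0.1702]
ee_rot: [-2.082, -2.352, 0.002]
force: [0.7, -0.1, -1.1]
finger_gap: 0.042
grasp_force: 0.0
```

```bash
python3 - <<'E'
from h import *
go((.5022,.0355,.052),yaw=7.1)
for n,off in(("top",.0007),("scene",-.0013)):
    im,P,f=snap(n); z=P[...,2]; k=box(P,.44,.58,-.1,.01)&(abs(z-.082-off)<.005)
    _,l,s,_=cv2.connectedComponentsWithStats(k.astype(np.uint8),connectivity=4); k=l==1+np.argmax(s[1:,4]); print("sample",rect(f,k,.082+off),np.percentile(z[k],[5,50,95]))
    if n=="scene": save(cv2.resize(im[130:250,290:450],(800,600),interpolation=cv2.INTER_CUBIC),"pics/s6.png")
E
```

```text
t 37.48 p [0.5019 0.0339 0.1702] yawY 6.97 tilt 0.09 F [ 0.7 -0.1 -1.1] gap 0.0420 gf 0.0
 -> (0.5022, 0.0355, 0.052) inc [0.0027 0.0012 0.1969]
 spin -0.005 (1=.5rad)
sample (array([ 0.5741, -0.1002]), array([ 0.5741, -0.1002]), array([0., 0.]), 0.0, 'pca ang nan', 'sides', array([nan, nan]), 1) [0.08661329 0.08661329 0.08661329]
sample (array([ 0.5034, -0.0374]), array([ 0.5039, -0.0367]), array([0.0518, 0.0657]), 6.8, 'pca ang 104.4', 'sides', array([0.052, 0.064]), 196) [0.07698401 0.08044562 0.08230123]h.py:19: RuntimeWarning: Degrees of freedom <= 0 for slice
  C=np.cov(p.T); w,V=np.linalg.eigh(C); ang=np.degrees(np.arctan2(V[1,1],V[0,1]))
  c *= np.true_divide(1, fact)
  c *= np.true_divide(1, fact)
```

View pics/s6.png

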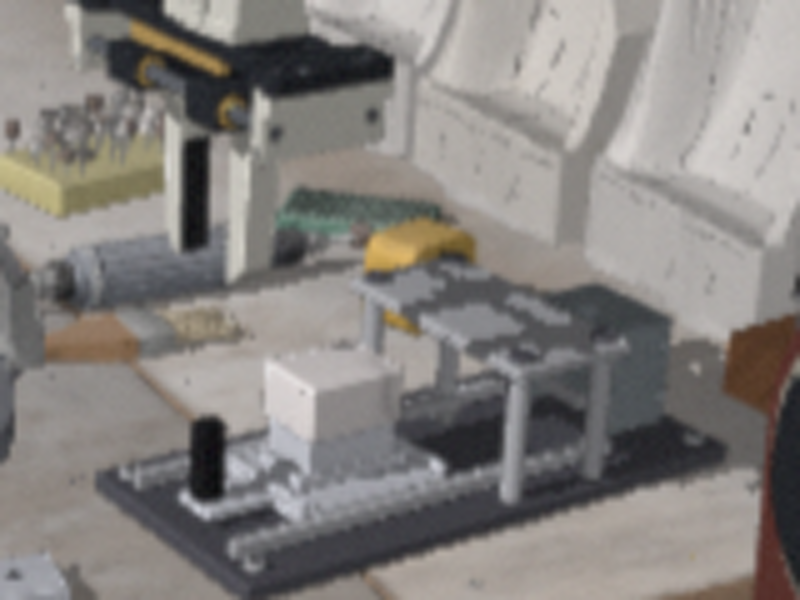

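The sample sits flat on the packers at (330,390), its top about 82 mm above the bench, and the gripper is over the black grip (207,460). I'll take hold of the grip.

Call:
drive_tool(
  increments=[
    [[0.003,0.001,0.05],0],
    [[0.003,0.001,0.1],0],
    [[0.003,0.001,0.15],0],
    [[0.003,0.001,0.19],0],
    [[0.003,0.001,0.195],0],
  ],
)

```text
t: 38.2
ee_pos: [0.5014, 0.0365, 0.0525]
ee_rot: [-2.079, -2.352, 0.004]
force: [-0.1, 0.3, 0.6]
finger_gap: 0.0419
grasp_force: 0.0
```

Call:
drive_tool(
  increments=[
    [[0,0,0],0],
    [[0,0,0],0],
  ],
)

```text
t: 38.45
ee_pos: [0.5032, 0.0374, 0.0549]
ee_rot: [2.079, 2.353, 0.003]
force: [0.2, 0.7, -0.7]
finger_gap: 0.042
grasp_force: 0.0
```

Call:
drive_tool(
  increments=[
    [[0,0,0],0],
    [[0,0,0],0],
    [[0,0,0],0],
    [[0,0,0],0],
  ],
  gripper=1,
  newtons=25,
)

```text
t: 38.95
ee_pos: [0.5022, 0.0374, 0.054]
ee_rot: [-2.079, -2.355, 0.0]
force: [-1.0, -0.4, 2.0]
finger_gap: 0.0141
grasp_force: 25.0
```

```bash
python3 -c "
from h import *
go((.5022+.0124,.0355-.0992,.052),yaw=7.1)"
```

```text
t 38.95 p [0.5022 0.0374 0.054 ] yawY 7.11 tilt 0.02 F [-1.  -0.4  2. ] gap 0.0141 gf 25.0
 -> (0.5146, -0.0637, 0.052) inc [-0.1697 -0.0003  0.0034]
 spin 0.0 (1=.5rad)
```

Call:
drive_tool(
  increments=[
    [[-0.006,0,0],0],
    [[-0.015,0,0],0],
    [[-0.025,0,0],0],
    [[-0.035,0,0],0],
    [[-0.045,0,0],0],
  ],
)

```text
t: 39.58
ee_pos: [0.5056, 0.0102, 0.054]
ee_rot: [-2.079, -2.355, -0.0]
force: [-1.8, 2.8, 4.6]
finger_gap: 0.0136
grasp_force: 25.0
```

Call:
drive_tool(
  increments=[
    [[-0.01,0,0],0],
    [[-0.02,0,0],0],
    [[-0.03,0,0],0],
    [[-0.04,0,0],0],
    [[-0.05,0,0],0],
  ],
)

```text
t: 40.2
ee_pos: [0.5094, -0.0195, 0.054]
ee_rot: [-2.079, -2.355, -0.0]
force: [-2.8, 2.3, 6.0]
finger_gap: 0.0135
grasp_force: 25.0
```

Call:
drive_tool(
  increments=[
    [[-0.01,0,0],0],
    [[-0.02,0,0],0],
    [[-0.03,0,0],0],
    [[-0.04,0,0],0],
    [[-0.05,0,0],0],
  ],
)

```text
t: 40.83
ee_pos: [0.513, -0.0482, 0.054]
ee_rot: [-2.078, -2.354, -0.002]
force: [-4.1, 8.1, 5.7]
finger_gap: 0.0137
grasp_force: 25.0
```

```bash
python3 -c "
from h import *
go((.5022+.0124,.0374-.0992,.054),(.5022+.0129,.0374-.1032,.054),yaw=7.1)"
```

```text
t 40.83 p [ 0.513  -0.0482  0.054 ] yawY 7.12 tilt 0.11 F [-4.1  8.1  5.7] gap 0.0137 gf 25.0
 -> (0.5146, -0.061799999999999994, 0.054) inc [-0.0229 -0.0001  0.    ]
 -> (0.5151, -0.0658, 0.054) inc [-0.0296 -0.0001 -0.    ]
 spin 0.001 (1=.5rad)
```

Call:
drive_tool(
  increments=[
    [[0,0,0],0],
    [[0,0,0],0],
  ],
)

```text
t: 41.08
ee_pos: [0.513, -0.0486, 0.054]
ee_rot: [-2.079, -2.355, -0.001]
force: [-2.5, 3.2, 4.4]
finger_gap: 0.0137
grasp_force: 25.0
```

```bash
python3 - <<'E'
from h import *
st()
im,P,f=snap("scene"); save(cv2.resize(im[150:240,330:450],(800,600),interpolation=cv2.INTER_CUBIC),"pics/s7.png")
E
```

```text
t 41.08 p [ 0.513  -0.0486  0.054 ] yawY 7.12 tilt 0.05 F [-2.5  3.2  4.4] gap 0.0137 gf 25.0
```

View pics/s7.png

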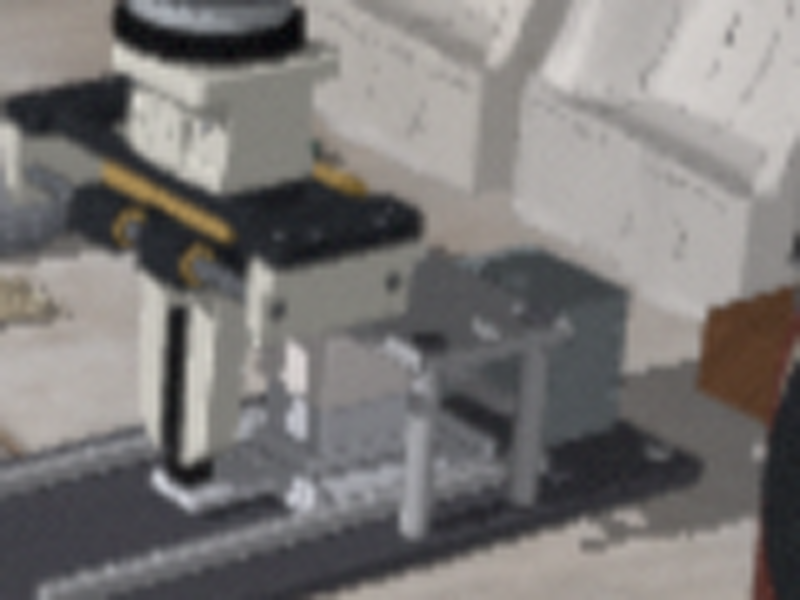

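The stack is entering under the plate cleanly and the push force has settled to about 4 N. I'll continue.

Call:
drive_tool(
  increments=[
    [[-0.006,0,0],0],
    [[-0.012,0,0],0],
    [[-0.018,0,0],0],
    [[-0.022,0,0],0],
    [[-0.022,0,0],0],
  ],
)

```text
t: 41.75
ee_pos: [0.5148, -0.0625, 0.054]
ee_rot: [2.08, 2.354, 0.0]
force: [-2.3, 2.3, 4.9]
finger_gap: 0.0138
grasp_force: 25.0
```

Call:
drive_tool(
  increments=[
    [[-0.003,0,0],0],
    [[-0.006,0,0],0],
    [[-0.008,0,0],0],
    [[-0.008,0,0],0],
    [[-0.008,0,0],0],
  ],
)

```text
t: 42.38
ee_pos: [0.5152, -0.0661, 0.054]
ee_rot: [-2.078, -2.354, -0.002]
force: [-3.1, 3.4, 4.9]
finger_gap: 0.0144
grasp_force: 25.0
```

Call:
drive_tool(
  increments=[
    [[-0.002,0,0],0],
    [[-0.004,0,0],0],
    [[-0.004,0,0],0],
  ],
)

```text
t: 42.75
ee_pos: [0.5152, -0.0661, 0.054]
ee_rot: [-2.075, -2.355, -0.005]
force: [-2.7, 8.1, 4.1]
finger_gap: 0.0137
grasp_force: 25.0
```

At the stop with about 8 N. I'll ease off, release and lift.

Call:
drive_tool(
  increments=[
    [[-0.002,0,0],0],
    [[-0.002,0,0],0],
    [[0,0,0],0],
    [[0.006,0,0],0],
    [[0.01,0,0],0],
  ],
)

```text
t: 43.38
ee_pos: [0.5149, -0.0635, 0.054]
ee_rot: [2.08, 2.355, -0.0]
force: [-2.4, 1.9, 5.6]
finger_gap: 0.0143
grasp_force: 25.0
```

Call:
drive_tool(
  increments=[
    [[0,0,0],0],
    [[0,0,0],0],
  ],
)

```text
t: 43.62
ee_pos: [0.5149, -0.0633, 0.0539]
ee_rot: [-2.08, -2.354, -0.0]
force: [-2.7, 3.4, 5.6]
finger_gap: 0.0142
grasp_force: 25.0
```

Call:
drive_tool(
  increments=[
    [[0.003,0,0],0],
    [[0.006,0,0],0],
    [[0.006,0,0],0],
  ],
)

```text
t: 44.0
ee_pos: [0.5145, -0.0605, 0.054]
ee_rot: [2.08, 2.354, -0.001]
force: [-1.0, 1.3, 5.7]
finger_gap: 0.0137
grasp_force: 25.0
```

Call:
drive_tool(
  increments=[
    [[0.001,0,0],0],
    [[0.002,0,0],0],
    [[0.002,0,0],0],
    [[0.002,0,0],0],
  ],
)

```text
t: 44.5
ee_pos: [0.5145, -0.0604, 0.0539]
ee_rot: [2.08, 2.352, -0.002]
force: [-2.5, 0.6, 5.9]
finger_gap: 0.014
grasp_force: 25.0
```

Call:
drive_tool(
  increments=[
    [[-0.001,0,0],0],
    [[-0.001,0,0],0],
    [[-0.001,0,0],0],
    [[-0.001,0,0],0],
  ],
  gripper=0.2,
)

```text
t: 45.0
ee_pos: [0.5144, -0.0592, 0.0537]
ee_rot: [-2.08, -2.355, 0.0]
force: [0.1, -0.5, -0.4]
finger_gap: 0.0371
grasp_force: 0.0
```

Call:
drive_tool(
  increments=[
    [[0,0,-0.04],0],
    [[0,0,-0.1],0],
    [[0,0,-0.18],0],
    [[0,0,-0.26],0],
    [[0,0,-0.3],0],
  ],
)

```text
t: 45.62
ee_pos: [0.5153, -0.0588, 0.2366]
ee_rot: [2.077, 2.353, 0.004]
force: [-0.4, -0.3, -0.8]
finger_gap: 0.0372
grasp_force: 0.0
```

Call:
drive_tool(
  increments=[
    [[0.1,-0.03,0],0],
    [[0.2,-0.06,0],0],
    [[0.3,-0.07,0],0],
    [[0.35,-0.07,0],0],
    [[0.35,-0.07,0],0],
  ],
)

```text
t: 46.25
ee_pos: [0.4459, 0.1467, 0.2342]
ee_rot: [-2.072, -2.361, -0.002]
force: [0.9, -0.4, -0.2]
finger_gap: 0.0373
grasp_force: 0.0
```

```bash
python3 - <<'E'
from h import *
st(); griploc()
im,P,f=snap("scene"); a=cv2.resize(im[130:240,330:480],(800,587),interpolation=cv2.INTER_CUBIC); save(a,"pics/s8.png")
im,P,f=snap("top"); z=P[...,2]; b=box(P,.49,.56,-.4,-.33)&(z>.1)&(z<.13); print("pin",np.round(P[b].mean(0),4),np.sort(z[b])[-4:])
E
```

```text
t 46.25 p [0.4459 0.1467 0.2342] yawY 7.46 tilt 0.07 F [ 0.9 -0.4 -0.2] gap 0.0373 gf 0.0
grip 17 [[ 0.51623238 -0.06068809]]
pin [ 0.5224 -0.3599  0.1136] [0.11756126 0.11765149 0.11803583 0.11924265]
```

View pics/s8.png

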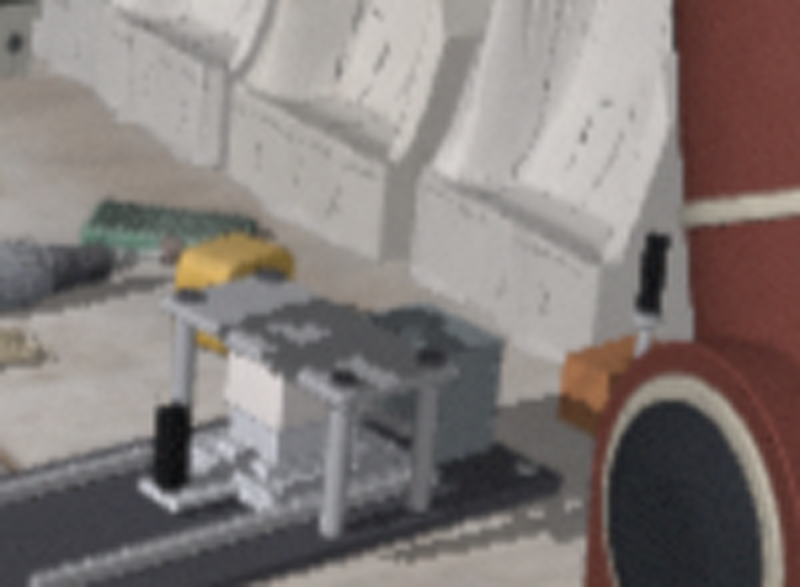

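The stack sits under the plate with the carriage home (grip at (172,445)). The pin is back in its stand at (650,280). One last check on its height, and hand in if it agrees with before.

```bash
python3 - <<'E'
from h import *
ok=[]
for n in("top","scene"):
    A=np.load(n+"m.npz")["P"]; B=np.nanmedian([snap(n)[1] for _ in range(6)],0)
    r=[]
    for P in(A,B):
        z=P[...,2]; b=box(P,.49,.56,-.41,-.33)&(z>.095)&(z<.125); r.append(np.sort(z[b])[-5:].mean()); 
    print(n,np.round(r,4)); ok.append(abs(r[1]-r[0])<.003)
if any(ok): print(hand_in())
E
```

```text
top [0.1153 0.116 ]
scene [0.1123 0.1127]
the job is handed in; nothing more can be done
None
```

The job is handed in, with no verdict returned: the latch was tripped, the pin is back in its stand, and the carriage is latched home with the 8 mm and 20 mm packers under the 32 mm sample (60 mm in all).

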